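Zero a bench pressure gauge with a flat screwdriver

ROBOT

A 6-joint arm with a two-finger parallel gripper is mounted at the origin on a cart in front of the work surface, level with it; the furniture and walls round the work are solid. World frame = base frame: x ahead of the robot, y to its left, z up, the work surface at z = 0. Lengths are in mm, angles in degrees, forces in N, time in s.
With the tool pointing down it reaches from about 350 to 850 mm from the base axis. Payload 8.1 kg.
Tool frame: the origin (TCP) lies midway between the tips of the shut fingers; the grasp point (between the pads) lies 19 mm behind it; z points along the fingers, y is the line along which they close (so a half turn about z gives the same grasp; the last joint's range is limited). The gripper opens to 85 mm and grips with 20 to 120 N. Pads are 22 mm wide; open, the fingers measure 114 mm over their backs; the gripper's body (76 mm by 85 mm) begins 54 mm behind the grasp point. The pads swing forward as they close: fully open they stand 13 mm farther back than shut.
Start: joints at [63.174, 7.471, 85.268, -0, 87.261, -4.893], TCP at [224.091, 556.587, 231.292] pointing down, gripper open.
Joint ranges: [-169.43, 169.43], [-51.17, 129.36], [1.28, 143.12], [-76.62, 256.62], [0, 156.53], [-152.29, 152.29]. Speed limits (degrees/s): [136.94, 136.94, 159.86, 180, 180, 180].

INTERFACE

Orientations are given as [roll, pitch, yaw] about the fixed x, y, z axes, in that order (R = Rz(yaw) Ry(pitch) Rx(roll)).
In Python, from bench import sense, snapshot, order, finder gives the robot as it stands.
- The arm moves only by the tool send_rows, never from a script. Its argument "steps" is a list of rows, each a list of 2 entries, a list of its own where there are three numbers: the shift along the world's x, y, z in units of 30 mm (1.0 is 30 mm), then the turn, a rotation vector about the world's x, y, z in rad. In form: [[[dx, dy, dz], [wx, wy, wz]], ...]. A call has 1 to 10 rows; each row is the pose to reach, as a shift and turn from the pose commanded when the call began; what a row does not reach only later rows make up. A row lasts 1/8 s, in which the tool goes at most 62.5 mm and 10.7 degrees, less where a joint would pass 70% of its speed; a pose out of reach is approached as far as the arm can. A call with a gripper value outside its range is refused whole. "fingers" is the closure, from 0 (fully open) to 1 (shut), set as the call begins (left out, the last holds). The fingers move at their own pace and stop on an object; "squeeze" is the grip in N (left out, the last holds). Time passes only in rows, so rows that repeat a pose let the fingers close. It gives the time, the measured TCP pose, the force, the opening and the grip force at its end, in the units of the state.
- sense(): the state, without advancing time (a new reading comes with each control period).
- snapshot(name): name is "side" or "top" or "wrist"; returns a dict with "img" (420x560x3 uint8, red, green, blue), "K" (3x3 intrinsics, pixels), "k1" (the pictures are not rectified: a ray, as slopes to the right and down, at radius r is drawn at 1 + k1 r^2 times it, then the intrinsics apply), "pose" (4x4, takes a point from camera to world coordinates). Camera axes: x right, y up, looking along -z (the intrinsics and any distortion apply to the point x, -y, -z); pixel columns grow to the right and rows downward; lengths in mm; the calibration is good to about 2 mm. A picture is of the moment at which its call begins. There is no depth.
- order.hand_in(): hands the job in; it is judged then, once.
Trained networks look in the newest picture that a camera, given by its name, has taken for a name from the list of things; names that differ only in an ending like _2 or _b are one class to them, and where a whole thing is asked for, a point or a joint stands for the part that bears it (a point fixed in the world has none). Each returns a list of dicts, best first, with "confidence" (0 to 1); they miss things now and then, are a little off and sometimes report something else, mostly with a low value. They report only what shows in the picture. A call takes as long as a camera call. They do not tell look-alikes from the thing itself.
- finder.find_in(label, camera): "box" ([left, top, width, height] as shares, 0 to 1, of the picture: columns of its width, rows of its height, round what is visible of it).
- finder.trace(label, camera): "mask" (420x560 bool, what is visible of it) and "box" ([left, top, width, height] as shares, 0 to 1, of the picture: columns of its width, rows of its height, round what is visible of it).
- finder.pinpoint(label, camera): "at" ([column, row] as shares, 0 to 1, of the picture: columns of its width, rows of its height: a listed point, or the origin of a listed thing).
The state is a dict: "time": time; "joint_pos": joint angles; "qd": joint speeds; "joint_efforts": joint torques, N m; "tool_pos": TCP position; "tcp_rot": TCP orientation; "ft_force": force on the tool from outside, world axes, zero at the start; "wrist_torque": the same for the moment, N m; "finger_gap": finger opening in mm; "grip_force": force on a finger pad.
Only numpy, scipy, OpenCV 4.12 (cv2) and the standard library are available. Lean on these libraries where they do the work, as an engineer would, in place of code of your own. Each camera call takes 0.05 s, during which the arm holds its last target. There are 200 camera calls.

TASK

The pressure gauge on the sloping console has drifted and its red pointer stands above zero. Take the red flat screwdriver from the rack, find the slot of the zero screw below the dial by pressing the blade on it only lightly and turning until it drops in, and turn the screw until the pointer lies on the green zero mark. Then stand the screwdriver upright in a free hole of the rack again and leave the other things where they are.

Things in the scene. Friction and masses are not known exactly. Their poses are not given: they have to be found in the camera images.
- flat_driver: Flat screwdriver, red handle with black ends, about 90 g; stands blade down in an outer hole of the rack. Origin: middle of the blade's end edge; z along the tool towards the handle, x along the blade's width. Blade 10 mm wide, 1.8 thick, 4.5 long; round shaft 10 mm in diameter to z = 65; handle z = 65 to 153, a hexagon 22 mm across flats, which face y and 60 degrees either side of y.
- cross_driver: Cross-head screwdriver with blue handle, otherwise like the red one; stands in the other outer hole of the rack. Not needed; leave it.
- driver_rack: Dark grey screwdriver rack, fixed, 70 x 164 x 78 mm high. Origin: centre of its underside, z up, y along the row of holes. Its top plate (10 mm thick, top at z = 78 mm) has three 14 mm through holes at x = 0, y = -52, 0 and +52 mm, open below. A driver's handle rests on the plate, so the tip of one that stands in it is at z = 13 mm.
- gauge_console: Light grey desk console, fixed, 150 mm deep, 136 wide, its face sloping up away from the robot at 32 degrees to the horizontal (42 mm high in front, 122 at the back). Origin: centre of the underside, x to its back, z up. Black dial gauge, 104 mm in diameter, 18 mm proud of the face; below it the zero adjuster. Seen from in front, turning its screw clockwise raises the reading.
- adjuster: Zero adjuster: steel collar, 26 mm outside, round a brass slotted screw head. Origin: centre of the head's top; z out of the face along the screw's axis, x up the slope. Collar: funnel, 20 mm across at z = 10.5 mm, to a 12.4 mm bore below z = 6.5. Slot 3.6 mm wide (bevelled to 6.4 at the top), 4 deep, at first in an unknown direction up to 55 degrees either side of x. Friction 0.08 N m.
- pointer (a joint): Gauge reading: angle of the red pointer (48 mm long) from zero, rad; 0 = on the long green mark at the left end of the scale, positive = clockwise, up the scale (small divisions 0.087 rad). It turns 0.4 rad per rad of the screw, the same way round; starts at 0.28 to 0.56, can go from -0.2 to 0.72.
- pointer_tip (a point): Tip of the red pointer, under the dial's window.
- zero_mark (a point): Middle of the green zero mark on the dial, where the pointer tip must be.
- reagent_bottle: White bottle with red cap, 44 mm diameter, 74 mm high, standing right of the console. Origin at its underside's centre. Leave it.
- petri_dish: Closed clear dish with pink medium, 88 mm diameter, 16 mm high, right of the console. Origin at its underside's centre. Leave it.
- timer: White laboratory timer, 64 x 62 x 20 mm, lying between rack and console. Origin at its underside's centre. Leave it.
Not all that is in view belongs to the job. What is shaped like the driver_rack but blue is not meant.

How it is judged (in metres and radians):
On the way, in this order (a step that is already met when the one before it is completed fails the run):
1. the red screwdriver's blade has dropped into the slot of the zero screw (z of flat_driver in the frame of adjuster below -0.0022 m and x of flat_driver in the frame of adjuster between -0.004 and 0.004 m and y of flat_driver in the frame of adjuster between -0.004 and 0.004 m and angle between the z axis of flat_driver and the z axis of adjuster, either way round below 0.2 rad), for 0.1 s.
2. with the blade still in the slot, the screw has been turned until the pointer lies on the zero mark (all of step 1 and value of joint pointer between -0.05 and 0.05 rad), for 0.2 s.
At the end, for the whole second after the job is handed in: The pointer lies on the zero mark (within 0.05 rad) and the red screwdriver stands upright (within 0.12 rad) at rest in a hole of the rack, its shoulder down on the plate (within 5 mm), let go (value of joint pointer between -0.05 and 0.05 rad and z of flat_driver in the frame of driver_rack between 0.008 and 0.018 m and x of flat_driver in the frame of driver_rack between -0.012 and 0.012 m and y of flat_driver in the frame of driver_rack between -0.066 and 0.066 m and angle between flat_driver's own z axis and vertical below 0.12 rad and linear speed of flat_driver below 0.02 m/s); the robot touches nothing.
It fails at once if the screwdriver presses on the gauge console with more than 60 N (contact force between flat_driver and gauge_console above 60 N).
It fails at once if the robot's arm or fingers strike the gauge console (over 10 N) (contact force between any of the arm, the fingers and gauge_console above 10 N).
It fails at once if the blue screwdriver is shifted by more than 20 mm or tipped (distance of cross_driver from where it was at the start of the episode above 0.02 m or angle between cross_driver's own z axis and vertical above 0.3 rad).
It fails at once if the reagent bottle, the petri dish or the timer is shifted by more than 20 mm or tipped (distance of any of reagent_bottle, petri_dish, timer from where it was at the start of the episode above 0.02 m or angle between any of reagent_bottle, petri_dish, timer's own z axis and vertical above 0.3 rad).
It also fails if it takes over 72 s, if anything falls off the work surface, if the arm or the gripper's body presses on something with over 40 N, if the wrist force passes 120 N, or if a joint passes its speed limit or range.

## Working session

There is one attempt and no reset: what is moved stays moved. The work goes in short steps, Python scripts to look and compute and a tool call to move; the robot and the scene stay as the last step left them, time stands still between calls to the robot, and variables do not carry over. Pictures are saved under pics/ and viewed, at most 10 in all, crops included, and the job is handed in when it is done.

Besides the shell and the picture viewer there is one more tool, called by a JSON object that holds its "name" and its "arguments", one argument or row to a line. send_rows: Moves the arm, as the interface text tells. Its arguments: {"type":"object","properties":{"steps":{"type":"array"},"fingers":{"type":"number"},"squeeze":{"type":"number"}},"required":["steps"]}

```bash
mkdir -p pics
cat > h.py <<'E'
import numpy as np, cv2
from bench import sense, snapshot, order, finder
from scipy.spatial.transform import Rotation as R
def ray(s,px):
    K=s["K"]; k=s["k1"]; d=np.array([(px[0]-K[0,2])/K[0,0],(px[1]-K[1,2])/K[1,1]]); u=d.copy()
    for _ in range(30): u=d/(1+k*(u@u))
    v=s["pose"][:3,:3]@np.array([u[0],-u[1],-1]); return s["pose"][:3,3],v/np.linalg.norm(v)
def onz(s,px,z):
    o,v=ray(s,px); return o+v*(z-o[2])/v[2]
def proj(s,P):
    P=np.atleast_2d(P); c=(P-s["pose"][:3,3])@s["pose"][:3,:3]; u=np.c_[c[:,0]/-c[:,2],-c[:,1]/-c[:,2]]
    u=u*(1+s["k1"]*(u**2).sum(1,keepdims=True)); return u*[s["K"][0,0],s["K"][1,1]]+[s["K"][0,2],s["K"][1,2]]
def tri(rs):
    A=sum(np.eye(3)-np.outer(v,v) for o,v in rs); b=sum((np.eye(3)-np.outer(v,v))@o for o,v in rs); return np.linalg.solve(A,b)
def save(n,img): cv2.imwrite("pics/"+n+".png",cv2.cvtColor(img,cv2.COLOR_RGB2BGR))
E
python3 - <<'E'
from h import *
ims={}
for c in ("side","top"):
    s=snapshot(c); ims[c]=s["img"]; print(c,s["pose"][:3].round(3).tolist(),s["K"][0,0],s["k1"])
    for l in ("flat_driver","cross_driver","driver_rack","gauge_console","adjuster","pointer_tip","zero_mark"):
        for d in finder.pinpoint(l,c)[:3]: print(l,np.round(np.array(d["at"])*[560,420],1),round(d["confidence"],2))
save("a_side",ims["side"]);save("a_top",ims["top"])
print(sense())
E
```

```text
side [[0.972, 0.151, -0.178, 196.477], [-0.233, 0.639, -0.733, -927.718], [0.003, 0.754, 0.657, 1048.831]] 452.79264119116755 0.008000783561370895
driver_rack [221.7 151.1] 0.78
driver_rack [267.8 216.7] 0.7
driver_rack [316.7 301.9] 0.24
gauge_console [340.2 314. ] 0.79
adjuster [317.  303.7] 0.53
zero_mark [343.8 280.4] 0.96
top [[0.013, 0.974, -0.227, 110.428], [-1.0, 0.011, -0.009, 155.603], [-0.006, 0.227, 0.974, 1668.053]] 421.2638675880601 -0.015265526268928959
flat_driver [255.3 227. ] 0.63
cross_driver [279.8 219.8] 0.48
driver_rack [156.1 247.7] 0.67
driver_rack [266.8 225.9] 0.6
driver_rack [277.6 220.1] 0.23
gauge_console [378.4 201.6] 0.61
adjuster [379.7 211.7] 0.44
pointer_tip [279.4 220.3] 0.23
zero_mark [371.6 194.6] 0.67
{'time': 0.8, 'joint_pos': array([ 6.31736078e+01,  7.47026212e+00,  8.52663874e+01,  8.37610837e-04,
        8.72620279e+01, -4.89485318e+00]), 'qd': array([ 0.06179833,  0.08201275, -0.02868766,  0.05807579, -0.0095136 ,
        0.05416791]), 'joint_efforts': array([ 9.99353579e-04, -5.69274652e+01, -5.00832903e+01, -7.41353415e-05,
        1.48767889e-03, -7.57030398e-05]), 'tool_pos': array([224.09642751, 556.59290088, 231.31521074]), 'tcp_rot': array([ 1.79998611e+02, -7.20743926e-04,  1.58068421e+02]), 'ft_force': array([ 0.60383716, -0.81645941, -0.53760843]), 'wrist_torque': array([-0.00851912,  0.01751744,  0.02442817]), 'grip_force': 0.0, 'finger_gap': 85.30897767050138}
```

View pics/a_side.png

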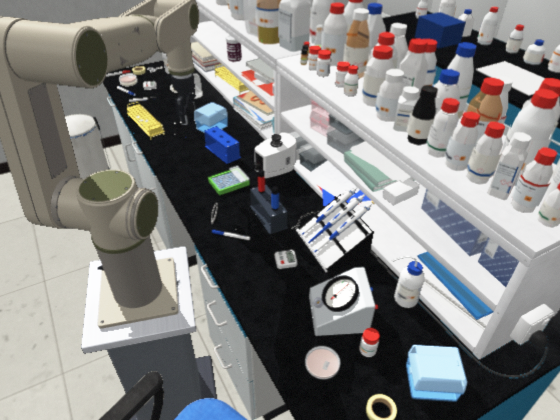

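View pics/a_top.png

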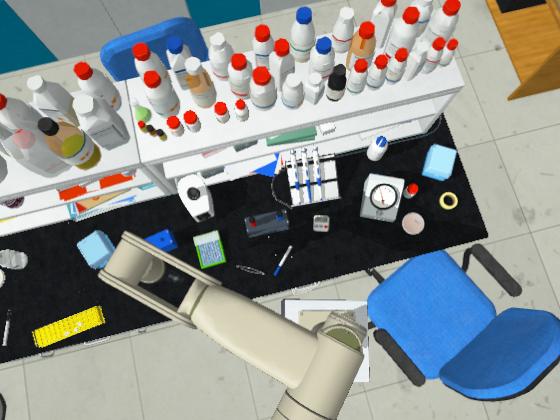

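The dark grey rack is at side (267,210) and top (267,223), with the red handle at its left end at side (262,185) and the blue handle at its right end at side (275,200). The blue look-alike rack is at side (222,145) and top (160,243). The dark grey one matches the description and holds the drivers. The console is at side (340,303) and top (383,198). I'll confirm with a crop and work out positions.

Run:
```python
from h import *
S=snapshot("side");T=snapshot("top")
c1=cv2.resize(S["img"][165:245,215:315],None,fx=4,fy=4,interpolation=2)
c2=cv2.resize(T["img"][170:250,235:335],None,fx=4,fy=4,interpolation=2)
save("b",np.hstack([c1,c2]))
def mc(s,c,l,box):
    for d in finder.trace(l,c)[:3]:
        m=d["mask"]; ys,xs=np.nonzero(m); print(l,c,round(d["confidence"],2),xs.mean().round(1),ys.mean().round(1),xs.min(),xs.max(),ys.min(),ys.max(),np.round(cv2.minAreaRect(np.c_[xs,ys].astype(np.float32))[1:],0) if 0 else cv2.minAreaRect(np.c_[xs,ys].astype(np.float32)))
for l in ("driver_rack","gauge_console","flat_driver"): mc(S,"side",l,0);mc(T,"top",l,0)
print("rack",onz(T,(267,223),60),onz(S,(268,205),70)); print("cons",onz(T,(383,198),80))
print("adj",tri([ray(S,(317,303.7)),ray(T,(379.7,211.7))]),"zero",tri([ray(S,(343.8-15,280.4)),ray(T,(371.6,194.6))]))
```

```text
driver_rack side 0.95 221.3 144.3 204 238 126 162 ((221.0283966064453, 144.462890625), (43.40932083129883, 23.690555572509766), 37.40536117553711)
driver_rack side 0.63 267.6 210.9 250 286 187 233 ((267.7307434082031, 208.34613037109375), (50.75507354736328, 26.3482608795166), 56.3099365234375)
driver_rack top 0.86 266.5 224.5 244 288 210 237 ((266.4612121582031, 223.9214630126953), (20.69064712524414, 43.08073425292969), 77.73522186279297)
driver_rack top 0.72 163.0 241.0 145 176 230 252 ((161.20689392089844, 243.0172576904297), (20.98357391357422, 27.111520767211914), 68.19859313964844)
gauge_console side 0.84 342.0 303.9 309 377 268 335 ((342.836181640625, 301.91876220703125), (63.42759323120117, 66.33381652832031), 81.38435363769531)
flat_driver side 0.5 260.4 180.9 257 264 170 193 ((260.4649963378906, 181.439697265625), (23.14234733581543, 6.362585067749023), 86.42366790771484)
flat_driver top 0.64 267.4 224.8 247 288 212 237 ((266.6235656738281, 223.7022247314453), (19.637731552124023, 41.97377395629883), 77.00537872314453)
rack [437.48073379 230.6692891   60.        ] [439.18300783 213.33270233  70.        ]
cons [ 538.0297806  -220.24331964   80.        ]
adj [ 484.39482121 -209.62581201   58.91380812] zero [ 534.59585044 -170.70544124  100.55252052]
```

View pics/b.png

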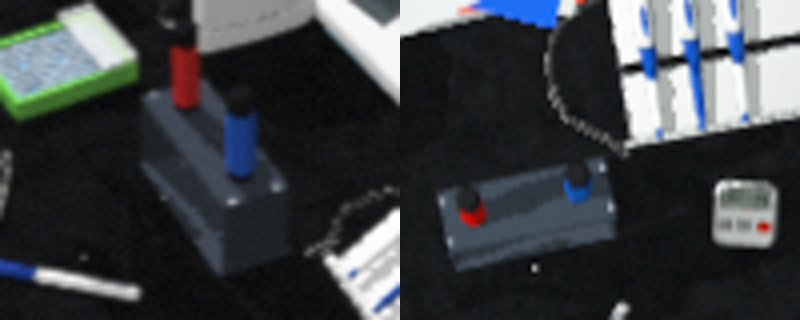

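The crop confirms it. The dark grey rack has red in its left (+y) hole, blue in its right hole and a free middle hole. I'll move the wrist camera above it.

{"name": "send_rows", "arguments": {
  "steps": [
    [[1.2,-1.6,0.8],[0,0,0]],
    [[2.4,-3.2,1.6],[0,0,0]],
    [[3.6,-4.8,2.4],[0,0,0]],
    [[4.8,-6.4,3.3],[0,0,0]],
    [[5.8,-8.0,3.6],[0,0,0]],
    [[6.4,-9.2,3.6],[0,0,0]],
    [[6.4,-9.2,3.6],[0,0,0]],
    [[6.4,-9.2,3.6],[0,0,0]]
  ],
  "fingers": 0
}}

```text
time: 2.2
tool_pos: [415.9, 280.9, 339.2]
tcp_rot: [180.0, -0.0, 158.0]
ft_force: [-1.5, 0.5, 0.5]
finger_gap: 84.8
grip_force: 0.0
```

Run:
```python
from h import *
S=sense(); print(S["time"],S["tool_pos"],S["tcp_rot"],S["joint_pos"])
s=snapshot("wrist"); save("c",s["img"]); print(s["pose"].round(3).tolist())
for l in ("flat_driver","driver_rack"):
    for d in finder.pinpoint(l,"wrist")[:3]: print(l,np.round(np.array(d["at"])*[560,420],1),round(d["confidence"],2))
```

```text
2.2 [415.90186389 280.85832939 339.24770426] [ 1.79982716e+02 -2.39247746e-02  1.58034506e+02] [ 2.81540034e+01 -8.91238947e+00  9.03681448e+01  2.97721735e-02
  9.85463206e+01 -3.98760749e+01]
[[0.373, -0.892, -0.256, 350.626], [0.928, 0.359, 0.103, 306.564], [0.0, -0.276, 0.961, 481.647], [0.0, 0.0, 0.0, 1.0]]
flat_driver [283.9 172.9] 0.69
driver_rack [256.3 191.6] 0.6
```

View pics/c.png

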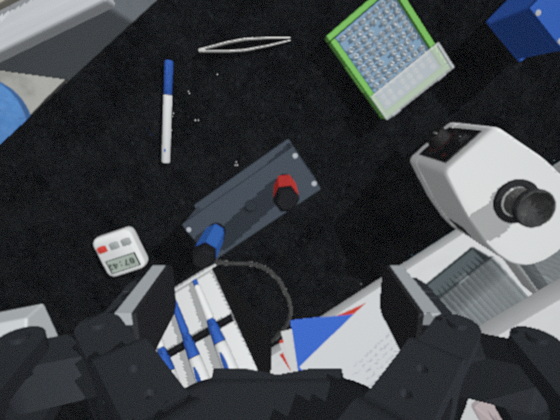

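The wrist view shows the red driver's black cap at (287,198), its red handle at (283,182), the blue driver's cap at (205,253), and rack plate screws at (295,155) and (315,184). The microscope at (500,190) stands clear on the far side.

Run:
```python
from h import *
s=snapshot("wrist")
for n,p,z in (("cap",(287,197),166),("blue cap",(206,254),166),("free",(250,207),78),("sc1",(295,155),78),("sc2",(315,184),78),("sc3",(187,229),78),("microscope",(525,205),200),("microscope low",(415,160),120)): print(n,onz(s,p,z).round(1))
c=cv2.resize(s["img"][160:280,170:330],None,fx=5,fy=5,interpolation=2); save("d",c)
```

```text
cap [426.6 286.4 166. ]
blue cap [450.8 191.5 166. ]
free [443.  234.6  78. ]
sc1 [404.8 307.4  78. ]
sc2 [445.5 317.1  78. ]
sc3 [440.1 151.6  78. ]
microscope [499.5 473.  200. ]
microscope low [450.3 421.8 120. ]
```

View pics/d.png

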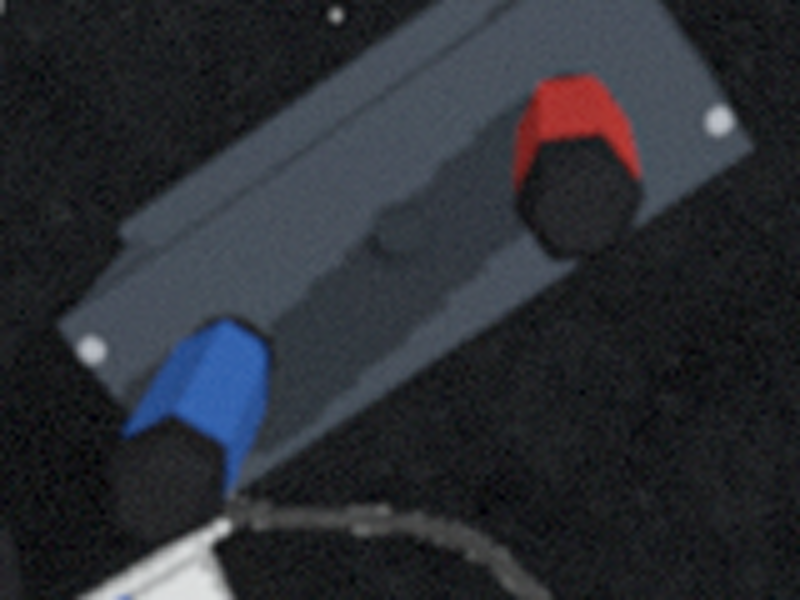

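Run:
```python
from h import *
s=snapshot("wrist")
f=lambda p:onz(s,(170+p[0]/5,160+p[1]/5),166)
V=[f(p) for p in ((545,142),(605,138),(641,185),(610,250),(547,255),(517,200))]
for i in range(6):
    e=V[(i+1)%6]-V[i]; print(V[i].round(1),np.linalg.norm(e).round(1),(np.degrees(np.arctan2(e[1],e[0]))%60).round(1))
print("cap",f((579,197)),"free",onz(s,(251,206),78),"blue",f((170,473)))
```

```text
[416.2 282.4 166. ] 11.2 12.1
[419.6 293.1 166. ] 11.3 15.5
[430.5 296.1 166. ] 13.9 14.2
[440.2 286.1 166. ] 12.0 13.0
[436.7 274.7 166. ] 12.1 5.9
[424.6 273.5 166. ] 12.3 13.0
cap [428.38909039 284.46553408 166.        ] free [442.30490503 236.16733455  78.        ] blue [450.7061353  189.40080804 166.        ]
```

{"name": "send_rows", "arguments": {
  "steps": [
    [[0.2,0.1,-1.0],[0,0,-0.15]],
    [[0.43,0.16,-2.2],[0,0,-0.3]],
    [[0.43,0.16,-3.3],[0,0,-0.433]],
    [[0.43,0.16,-3.3],[0,0,-0.433]],
    [[0.43,0.16,-3.3],[0,0,-0.433]]
  ]
}}

```text
time: 3.08
tool_pos: [429.2, 286.0, 241.7]
tcp_rot: [179.9, 0.0, 133.5]
ft_force: [0.8, 0.0, 0.8]
finger_gap: 85.4
grip_force: 0.0
```

Run:
```python
from h import *
S=sense(); print(S["tool_pos"],S["tcp_rot"],S["joint_pos"])
s=snapshot("wrist"); save("e",s["img"])
RT=R.from_euler("xyz",S["tcp_rot"],degrees=True).as_matrix()
print("cam in tool",(RT.T@(s["pose"][:3,3]-S["tool_pos"])).round(1))
print("proj cap centre guess",proj(s,[[429,285.5,166]]),"tool axis at 166",proj(s,[[*S["tool_pos"][:2],166]]))
```

```text
[429.21715427 285.97382127 241.73472652] [1.79923258e+02 1.89861577e-02 1.33468546e+02] [ 2.79755088e+01 -5.99157922e+00  9.77600840e+01  2.20422532e-03
  8.81524705e+01 -1.54931191e+01]
cam in tool [  70.    -0.6 -142.4]
proj cap centre guess [[277.11246706 219.90654686]] tool axis at 166 [[277.84620936 219.62590729]]
```

View pics/e.png

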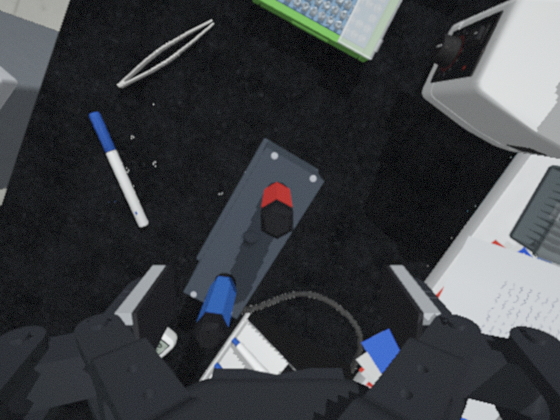

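The cap sits at (277,218), and I predicted (277,220). Alignment is good, so I'll descend and grasp.

{"name": "send_rows", "arguments": {
  "steps": [
    [[0,0,-1.5],[0,0,0]],
    [[0,0,-3.0],[0,0,0]],
    [[0,0,-3.9],[0,0,0]],
    [[0,0,-3.9],[0,0,0]]
  ],
  "fingers": 0
}}

```text
time: 3.62
tool_pos: [428.3, 285.1, 122.7]
tcp_rot: [-179.9, -0.0, 133.3]
ft_force: [-0.1, -0.5, -0.3]
finger_gap: 85.5
grip_force: 0.0
```

{"name": "send_rows", "arguments": {
  "steps": [
    [[0,0,0],[0,0,0]],
    [[0,0,0],[0,0,0]],
    [[0,0,0],[0,0,0]],
    [[0,0,0],[0,0,0]],
    [[0,0,0],[0,0,0]],
    [[0,0,0],[0,0,0]],
    [[0,0,0],[0,0,0]],
    [[0,0,0],[0,0,0]]
  ],
  "fingers": 1,
  "squeeze": 80
}}

```text
time: 4.62
tool_pos: [429.5, 285.6, 124.4]
tcp_rot: [179.9, 0.0, 133.3]
ft_force: [-0.9, -0.8, 6.1]
finger_gap: 21.1
grip_force: 78.4
```

Grasped with a gap of 21 mm on the flats. I'll lift and carry it towards the console.

{"name": "send_rows", "arguments": {
  "steps": [
    [[0,0,1.6],[0,0,0]],
    [[0,0,3.2],[0,0,0]],
    [[0,-0.5,5.0],[0,0,0]],
    [[0,-2.4,5.6],[0,0,0]],
    [[0,-4.3,5.6],[0,0,0]],
    [[0,-6.2,5.6],[0,0,0.1]],
    [[0,-8.1,5.6],[0,0,0.2]],
    [[0,-10.0,5.6],[0,0,0.3]],
    [[-0.2,-11.9,5.6],[0,0,0.4]],
    [[-0.5,-13.6,5.6],[0,0,0.5]]
  ]
}}

```text
time: 5.88
tool_pos: [413.4, -124.5, 291.2]
tcp_rot: [-180.0, 0.0, 162.1]
ft_force: [1.4, -0.2, -0.7]
finger_gap: 20.7
grip_force: 81.4
```

{"name": "send_rows", "arguments": {
  "steps": [
    [[0,0,0],[0,0,0]],
    [[0,0,0],[0,0,0]],
    [[0,0,0],[0,0,0]]
  ]
}}

```text
time: 6.25
tool_pos: [414.2, -121.4, 291.3]
tcp_rot: [180.0, -0.0, 162.0]
ft_force: [0.2, 0.4, -1.5]
finger_gap: 21.1
grip_force: 81.5
```

Run:
```python
from h import *
S=sense(); print(S["time"],S["tool_pos"],S["tcp_rot"],S["joint_pos"])
s=snapshot("wrist"); save("f",s["img"])
for l in ("adjuster","zero_mark","pointer_tip","gauge_console","flat_driver"):
    for d in finder.pinpoint(l,"wrist")[:2]: print(l,np.round(np.array(d["at"])*[560,420],1),round(d["confidence"],2))
```

```text
6.25 [ 414.23819829 -121.440115    291.28872862] [ 1.79978894e+02 -2.68147028e-03  1.61969267e+02] [-2.31687756e+01 -2.03108723e+01  1.04799185e+02  2.08781581e-02
  9.55162480e+01 -9.51360361e+01]
adjuster [224.5 254.3] 0.87
adjuster [391.3 162.4] 0.45
flat_driver [277.  209.6] 0.78
```

View pics/f.png

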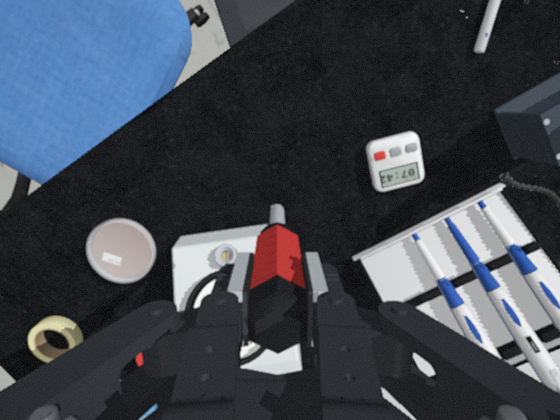

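The wrist view shows the adjuster at (224,254), the blade tip at (277,208), and the dial hidden by the gripper. I'll shift +x so the dial comes into view.

{"name": "send_rows", "arguments": {
  "steps": [
    [[1.5,0.3,0],[0,0,0]],
    [[3.0,0.6,0],[0,0,0]],
    [[4.0,1,0],[0,0,0]],
    [[4.0,1,0],[0,0,0]],
    [[4.0,1,0],[0,0,0]]
  ]
}}

```text
time: 7.18
tool_pos: [533.6, -92.6, 291.0]
tcp_rot: [-180.0, -0.1, 161.9]
ft_force: [0.3, 0.1, -1.5]
finger_gap: 21.1
grip_force: 81.6
```

Run:
```python
from h import *
S=sense(); print(S["time"],S["tool_pos"],S["tcp_rot"],S["joint_pos"])
s=snapshot("wrist"); np.savez("g.npz",**{k:s[k] for k in("img","K","k1","pose")})
P={}
for l in ("adjuster","zero_mark","pointer_tip","gauge_console","flat_driver"):
    for d in finder.pinpoint(l,"wrist")[:2]: print(l,np.round(np.array(d["at"])*[560,420],1),round(d["confidence"],2))
a=cv2.resize(s["img"][20:270,80:300],None,fx=2.4,fy=2.4,interpolation=2)
b=cv2.resize(s["img"][180:270,255:300],None,fx=6,fy=6,interpolation=2)
w=np.zeros((600,800,3),np.uint8); w[:,:528]=a; w[:540,528:798]=b; save("g",w)
```

```text
7.175 [533.55607963 -92.57012971 291.04674257] [-1.79978325e+02 -5.07417283e-02  1.61933415e+02] [-1.52549518e+01 -2.56420610e+00  8.94024938e+01 -1.91902231e-02
  9.32134560e+01 -8.71894436e+01]
adjuster [276.1 209.3] 0.73
adjuster [165.  164.6] 0.69
zero_mark [198.6 234.9] 0.73
zero_mark [530.6   2.8] 0.48
pointer_tip [186.7 250.6] 0.45
gauge_console [185.2 205.2] 0.79
flat_driver [274.4 208.3] 0.7
```

View pics/g.png

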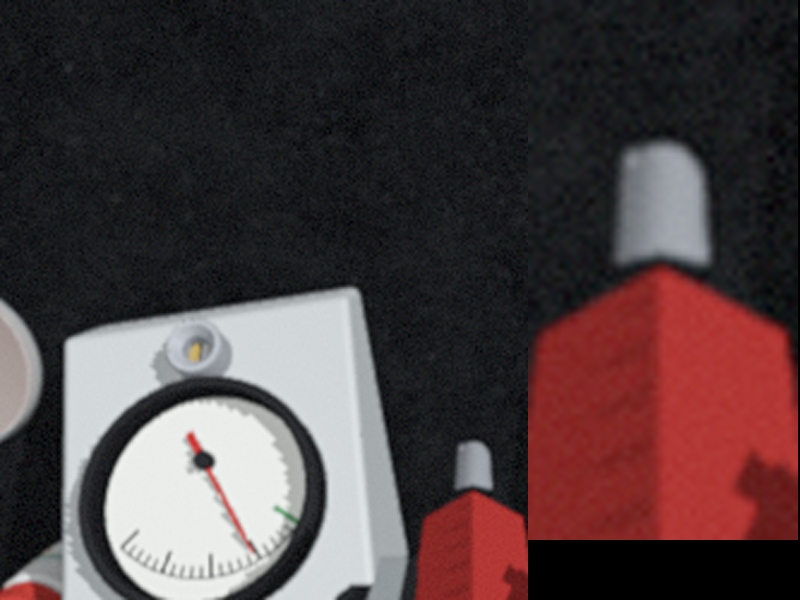

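The dial is clear now. The zero mark is at about (199,234), the pointer tip at (186,250), the pivot at (165,212), and the adjuster at (160,166) with its slot visible. The shaft tip is at (277,205). Next I'll work out console geometry, pointer reading, slot and blade directions.

```bash
cat >> h.py <<'E'
def load(n):
    z=np.load(n); return {k:(z[k] if z[k].ndim else float(z[k])) for k in z}
E
python3 - <<'E'
from h import *
s=load("g.npz"); S=sense()
RT=R.from_euler("xyz",S["tcp_rot"],degrees=True).as_matrix(); tp=S["tool_pos"]
# pose f
f=dict(s); M=s["pose"].copy(); M[:3,3]+=np.array([414.24,-121.44,291.29])-tp; f["pose"]=M
print("adj tri", tri([ray(f,(224.5,254.3)),ray(s,(160.8,165.5))]).round(1), tri([ray(f,(224.5,254.3)),ray(s,(165,164.6))]).round(1))
zz=lambda x,y:(80+x/2.4,20+y/2.4)
A=onz(s,zz(65,338),42);B=onz(s,zz(358,291),42); print("front edge",A.round(1),B.round(1),np.linalg.norm(A-B)); e=(B-A)/np.linalg.norm(B-A)
yaw=np.arctan2(-e[0],e[1]); print("yaw",np.degrees(yaw))
ex=np.array([np.cos(yaw),np.sin(yaw),0]);ey=np.array([-np.sin(yaw),np.cos(yaw),0]);t=np.radians(32)
X=ex*np.cos(t)+[0,0,np.sin(t)];Z=-ex*np.sin(t)+[0,0,np.cos(t)]
O=(A+B)/2
def pl(px,h):
    o,v=ray(s,px); d=((O+Z*h-o)@Z)/(v@Z); q=o+v*d-O; return q@X,q@ey,o+v*d
for n,p,h in(("adj rim",(160.8,165.5),20),("adjhead",(160.8,165.5),8),("piv",zz(205,460),14),("tip",zz(254,551),14),("zm1",zz(275,507),14),("zm2",zz(297,522),14)):
    q=pl(p,h); print(n,np.round(q[:2],1),q[2].round(1))
c=np.array(pl(zz(205,460),14)[:2]); ang=lambda p:np.degrees(np.arctan2(*(np.array(pl(p,14)[:2])-c)[::-1]))
a0=ang(zz(287,515));a1=ang(zz(254,551)); print("reading deg",a0,a1,"rad",np.radians(a0-a1))
# tip check
print("tip proj",proj(s,(tp+RT@[0,0,110])[None]))
g=cv2.cvtColor(s["img"],cv2.COLOR_RGB2HSV); m=((g[...,1]<60)&(g[...,2]>80)).astype(np.uint8); m[:,:262]=0;m[:,292:]=0;m[:190]=0;m[230:]=0
ys,xs=np.nonzero(m);print("shaft mask",xs.min(),xs.max(),ys.min(),ys.max(),len(xs))
tip=tp+RT@[0,0,110]
from itertools import product
for th in (90,30,-30):   # blade angle from tool y
  b=RT@[np.sin(np.radians(th)),np.cos(np.radians(th)),0];n=np.cross(b,RT[:,2])
  best=(0,)
  P=[tip+i*5*b+j*.9*n for i in(-1,1) for j in(-1,1)]
  for z in (4.5,14,24):
    P+=[tip-z*RT[:,2]+5*(np.cos(u)*RT[:,0]+np.sin(u)*RT[:,1]) for u in np.linspace(0,6.28,24)]
  h=cv2.convexHull(proj(s,np.array(P)).astype(np.float32)).reshape(-1,2)
  for dx,dy in product(np.arange(-3,3.1,.5),np.arange(-6,6.1,.5)):
    k=np.zeros((420,560),np.uint8); cv2.fillPoly(k,[np.round((h+[dx,dy])*16).astype(np.int32)],1,shift=4)
    k[ys.max()-3:]=0; mm=m.copy(); mm[ys.max()-3:]=0
    iou=(k&mm).sum()/(k|mm).sum()
    if iou>best[0]: best=(iou,dx,dy)
  bi=RT@[0,0,0]; print(th,best)
a=cv2.resize(s["img"][148:183,143:178],None,fx=16,fy=16,interpolation=2)
# rectified patch
gy,gx=np.mgrid[0:240,0:240]; c0=np.array(pl((160.8,165.5),8)[:2]); w=np.zeros((240,240,2),np.float32)
uv=proj(s,(O+Z*8+(c0[0]+(120-gy.ravel()[:,None])/8)*X+(c0[1]+(120-gx.ravel()[:,None])/8)*ey))
r=cv2.remap(s["img"],uv[:,0].reshape(240,240).astype(np.float32),uv[:,1].reshape(240,240).astype(np.float32),2)
W=np.zeros((560,800,3),np.uint8);W[:,:560]=a;W[:240,560:]=r;save("h",W)
E
```

```text
adj tri [ 482.8 -209.3   58. ] [ 484.  -208.6   52.7]
front edge [ 459.8 -271.6   42. ] [ 482.3 -132.7   42. ] 140.7363001393418
yaw -9.167623581240186
adj rim [26.  -0.4] [ 482.3 -204.4   72.8]
adjhead [20.1 -5.2] [ 482.9 -209.3   59.5]
piv [75.   0.1] [ 526.6 -211.    93.6]
tip [117.1  19. ] [ 564.8 -198.   115.9]
zm1 [100.  29.] [ 552.1 -185.9  106.9]
zm2 [107.7  37.8] [ 559.9 -178.2  110.9]
reading deg 49.205476190058434 24.211694711761307 rad 0.4362237793202605
tip proj [[277.54127879 206.88192271]]
shaft mask 270 285 204 223 272
90 (np.float64(0.9391304347826087), np.float64(-0.5), np.float64(1.5))
30 (np.float64(0.963963963963964), np.float64(-0.5), np.float64(2.0))
-30 (np.float64(0.9733333333333334), np.float64(-0.5), np.float64(1.5))
```

View pics/h.png

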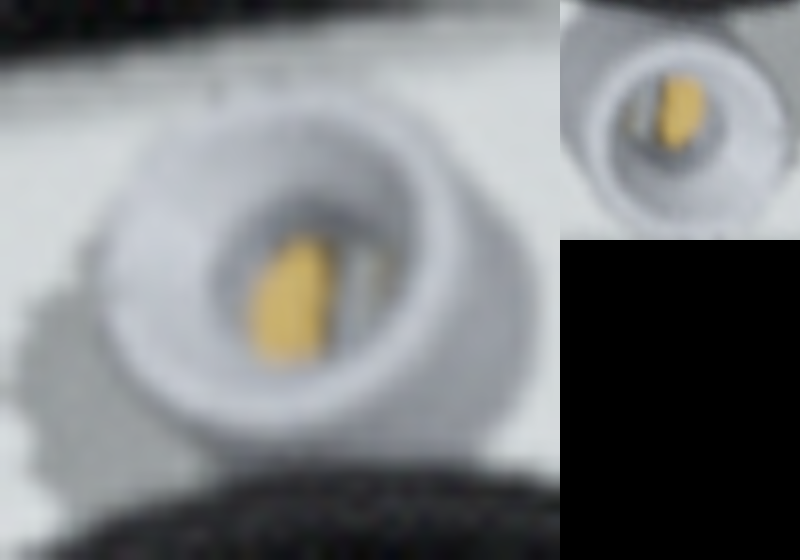

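The slot runs about 9° clockwise of upslope, and the reading is about 0.436 rad, so the screw needs about 62° counterclockwise. I'll compute the tilted viewing pose with the driver parallel to the screw axis.

```bash
cat >> h.py <<'E'
yaw=np.radians(-9.2); t=np.radians(32)
EX=np.array([np.cos(yaw),np.sin(yaw),0]);EY=np.array([-np.sin(yaw),np.cos(yaw),0])
X=EX*np.cos(t)+np.array([0,0,np.sin(t)]);Z=-EX*np.sin(t)+np.array([0,0,np.cos(t)])
def Rt(phi):
    p=np.radians(phi); x=np.cos(p)*X+np.sin(p)*EY; return np.c_[x,np.cross(-Z,x),-Z]
def Rnow(S): return R.from_euler("xyz",S["tcp_rot"],degrees=True).as_matrix()
E
python3 - <<'E'
from h import *
S=sense(); s=load("g.npz"); RT=Rnow(S)
T=Rt(111); adj=np.array([483.5,-208.5,56]); tcp=adj+Z*160-T[:,1]*40+T[:,0]*10
print("Z",Z.round(3),"X",X.round(3),"tcp",tcp.round(1),"shift/30",((tcp-S["tool_pos"])/30).round(2),"rotvec",R.from_matrix(T@RT.T).as_rotvec().round(3))
# soft blade fit
g=s["img"][195:222,262:294].astype(float); br=g.min(2); 
br=np.clip((br-25)/(np.percentile(br,97)-25),0,1)
tp=S["tool_pos"]; tip=tp+RT@[0,0,110]
from scipy.optimize import minimize
for th in (90,30,-30):
  b=RT@[np.sin(np.radians(th)),np.cos(np.radians(th)),0];n=np.cross(b,RT[:,2])
  P=[tip+i*5*b+j*.9*n for i in(-1,1) for j in(-1,1)]
  for z in (4.5,14,24): P+=[tip-z*RT[:,2]+5*(np.cos(u)*RT[:,0]+np.sin(u)*RT[:,1]) for u in np.linspace(0,6.28,48)]
  h=cv2.convexHull(proj(s,np.array(P)).astype(np.float32)).reshape(-1,2)-[262,195]
  def cost(p,ret=0):
    k=np.zeros((27*8,32*8),np.float32); cv2.fillPoly(k,[np.round(((h-h.mean(0))*p[2]+h.mean(0)+p[:2]+.5)*8*16).astype(np.int32)],1,shift=4)
    k=cv2.GaussianBlur(k,(0,0),8*.6); k=cv2.resize(k,(32,27),interpolation=cv2.INTER_AREA)
    return ((k-br)[:22]**2).sum()
  r=min((minimize(cost,[dx,dy,1],method="Nelder-Mead",options=dict(initial_simplex=[[dx,dy,1],[dx+1,dy,1],[dx,dy+1,1],[dx,dy,1.05]])) for dx in(-1,0,1) for dy in(0,1.5)),key=lambda r:r.fun); print(th,r.x.round(2),round(r.fun,2))
E
```

```text
Z [-0.523  0.085  0.848] X [ 0.837 -0.136  0.53 ] tcp [ 364.7 -194.3  170. ] shift/30 [-5.63 -3.38 -4.06] rotvec [ 0.208 -0.546 -1.02 ]
90 [-0.38  1.92  0.98] 5.89
30 [-0.61  1.08  0.96] 5.54
-30 [-0.49  1.3   0.97] 4.24
```

{"name": "send_rows", "arguments": {
  "steps": [
    [[-0.5,-0.4,0],[0.03,-0.078,-0.146]],
    [[-1.0,-0.8,-0.2],[0.06,-0.156,-0.292]],
    [[-1.6,-1.3,-0.6],[0.089,-0.234,-0.437]],
    [[-2.2,-1.8,-1.1],[0.119,-0.312,-0.583]],
    [[-2.8,-2.3,-1.7],[0.149,-0.39,-0.729]],
    [[-3.2,-2.7,-2.3],[0.178,-0.468,-0.875]],
    [[-3.39,-2.79,-2.7],[0.208,-0.546,-1.02]],
    [[-3.39,-2.79,-2.7],[0.208,-0.546,-1.02]],
    [[-3.39,-2.79,-2.7],[0.208,-0.546,-1.02]]
  ]
}}

```text
time: 8.6
tool_pos: [432.9, -176.7, 212.3]
tcp_rot: [149.7, 11.1, 99.0]
ft_force: [0.6, -0.1, 0.7]
finger_gap: 21.1
grip_force: 81.5
```

Run:
```python
from h import *
S=sense(); print(S["time"],S["tool_pos"],S["tcp_rot"],S["joint_pos"],S["ft_force"])
RT=Rnow(S); print("err",R.from_matrix(Rt(111)@RT.T).as_rotvec())
s=snapshot("wrist"); np.savez("i.npz",**{k:s[k] for k in("img","K","k1","pose")})
for l in ("adjuster","flat_driver","pointer_tip","zero_mark"):
    for d in finder.pinpoint(l,"wrist")[:2]: print(l,np.round(np.array(d["at"])*[560,420],1),round(d["confidence"],2))
adj=np.array([483.5,-208.5,56]); print("proj adj",proj(s,adj)[0],"rim",proj(s,adj+10.5*Z)[0],"tip",proj(s,S["tool_pos"]+RT@[0,0,110]))
a=cv2.resize(s["img"][50:350,150:550],None,fx=2,fy=2,interpolation=2); save("i",a)
```

```text
8.6 [ 432.91168222 -176.74723507  212.25683424] [149.726432    11.11988506  99.02501587] [-41.51010309 -48.83985116 136.57018577  18.14520343  65.47420843
 -57.18116041] [ 0.56315583 -0.10060121  0.65301881]
err [ 0.00293377  0.00073391 -0.00342326]
adjuster [232.  197.8] 0.85
flat_driver [277.9 209.8] 0.94
pointer_tip [345.7 216.6] 0.66
zero_mark [334.2 195.6] 0.62
proj adj [230.89968637 199.30663071] rim [229.37660987 202.30229119] tip [[277.77056652 205.55278606]]
```

View pics/i.png

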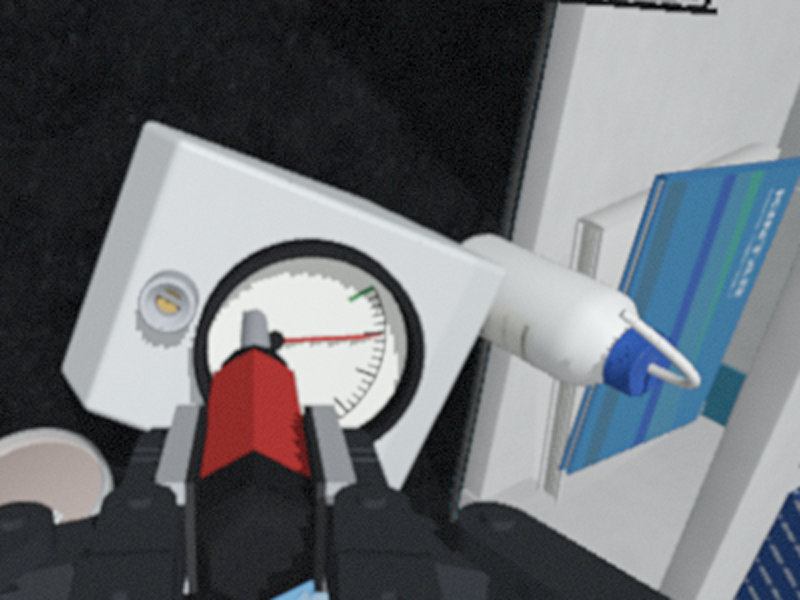

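The wrist is parallel to the screw axis, and slot and blade look parallel already (both upper-left to lower-right). The adjuster rim is centred at about (233.5,201.5) and the pivot at (288,220). I'll refine.

Run:
```python
from h import *
g=load("g.npz"); i=load("i.npz"); S=sense()
rim=tri([ray(g,(160.2,164.6)),ray(i,(233.5,201.5))]); print("rim",rim.round(1),"head",(rim-10.5*Z).round(1), proj(g,rim),proj(i,rim))
hd=tri([ray(g,(165,165.5)),ray(i,(232.5,198.5))]); print("head tri",hd.round(1))
for n,s in(("g",g),("i",i)):
    h=cv2.cvtColor(s["img"],cv2.COLOR_RGB2HSV); m=(h[...,0]>12)&(h[...,0]<30)&(h[...,1]>90)
    b=(140,185,145,190) if n=="g" else (215,252,180,222)
    mm=np.zeros_like(m); mm[b[2]:b[3],b[0]:b[1]]=m[b[2]:b[3],b[0]:b[1]]; ys,xs=np.nonzero(mm); print(n,"brass",len(xs),xs.mean(),ys.mean(),xs.min(),xs.max(),ys.min(),ys.max())
zz=lambda x,y:(150+x/2,50+y/2)
O=np.array([471.,-202.2,42])
def pl(px,h=14):
    o,v=ray(i,px); d=((O+Z*h-o)@Z)/(v@Z); q=o+v*d-O; return np.array([q@X,q@EY])
c=pl(zz(276,340)); A=lambda x,y:np.degrees(np.arctan2(*(pl(zz(x,y))-c)[::-1]))
print("piv",c,"zero",A(362,294),A(350,300),A(374,288),"ptr",A(383,333),A(340,337))
for k in range(3):
    snapshot("wrist")
    for d in finder.trace("adjuster","wrist")[:1]:
        ys,xs=np.nonzero(d["mask"]); print("mask",xs.min(),xs.max(),ys.min(),ys.max(),xs.mean().round(1),ys.mean().round(1))
print(S["joint_pos"].round(1))
```

```text
rim [ 481.6 -207.    65.4] head [ 487.1 -207.9   56.5] [[160.55307098 164.51997414]] [[233.43869629 201.91714799]]
head tri [ 484.4 -206.6   57. ]
g brass 22 161.0909090909091 166.36363636363637 159 163 163 169
i brass 39 232.97435897435898 202.17948717948718 229 238 196 205
piv [72.76646909 -1.0810408 ] zero 50.71586601793017 50.97649854018398 50.518055482768986 ptr 25.202385281695015 24.090792540247172
mask 220 250 185 217 235.0 201.5
mask 220 250 187 218 235.3 202.3
mask 219 251 187 218 235.3 202.5
[-41.5 -48.7 136.6  18.2  65.4 -57.1]
```

{"name": "send_rows", "arguments": {
  "steps": [
    [[-0.5,-0.4,-0.4],[0,0,0]],
    [[-0.7,-0.58,-0.9],[0,0,0]],
    [[-0.7,-0.58,-0.9],[0,0,0]]
  ]
}}

```text
time: 9.52
tool_pos: [410.5, -193.6, 181.9]
tcp_rot: [149.8, 10.8, 98.8]
ft_force: [-0.5, -0.4, -1.2]
finger_gap: 21.2
grip_force: 81.5
```

Run:
```python
from h import *
S=sense(); print(S["joint_pos"].round(1),S["tool_pos"],S["ft_force"])
adj=np.array([485.8,-206.3,56.7]); tip=S["tool_pos"]+Rnow(S)@[0,0,110]; d=tip-adj; print("tip in adj",d@X,d@EY,d@Z, R.from_matrix(Rt(111)@Rnow(S).T).as_rotvec())
```

```text
[-47.3 -50.3 140.4  21.   65.4 -63.7] [ 410.50114713 -193.64714245  181.87212335] [-0.46872365 -0.44997957 -1.1877421 ]
tip in adj 1.3647415435180572 0.5227381912549736 36.61323684181585 [-0.00146377 -0.00174523  0.00064116]
```

{"name": "send_rows", "arguments": {
  "steps": [
    [[0.18,-0.04,-0.33],[0,0,0]],
    [[0.36,-0.08,-0.67],[0,0,0]],
    [[0.36,-0.08,-0.67],[0,0,0]],
    [[0.36,-0.08,-0.67],[0,0,0]]
  ]
}}

```text
time: 10.02
tool_pos: [422.2, -195.8, 163.1]
tcp_rot: [149.8, 10.9, 98.9]
ft_force: [-0.7, -0.4, 0.0]
finger_gap: 21.0
grip_force: 81.5
```

{"name": "send_rows", "arguments": {
  "steps": [
    [[0.04,-0.006,-0.06],[0,0,0]],
    [[0.07,-0.011,-0.113],[0,0,0]],
    [[0.105,-0.017,-0.17],[0,0,0]],
    [[0.14,-0.023,-0.226],[0,0,0]],
    [[0.14,-0.023,-0.226],[0,0,0]],
    [[0.14,-0.023,-0.226],[0,0,0]]
  ]
}}

```text
time: 10.78
tool_pos: [426.3, -196.8, 156.4]
tcp_rot: [149.8, 11.0, 98.9]
ft_force: [-0.8, 0.9, -2.0]
finger_gap: 20.8
grip_force: 81.6
```

```bash
cat > st.py <<'E'
from h import *
S=sense(); adj=np.array([485.8,-206.3,56.7]); RT=Rnow(S); d=S["tool_pos"]+RT@[0,0,110]-adj
x=RT[:,0]; print("t",round(S["time"],2),"tip in adj",(d@X).round(2),(d@EY).round(2),(d@Z).round(2),"F adj",[round(S["ft_force"]@v,1) for v in (X,EY,Z)],"phi",np.degrees(np.arctan2(x@EY,x@X)).round(1),"tilt",np.degrees(np.arccos(-RT[:,2]@Z)).round(1),"Tz",round(S["wrist_torque"]@Z,3),S["joint_pos"].round(1))
E
python3 st.py
```

```text
t 10.78 tip in adj 1.68 -0.11 6.48 F adj [np.float64(-1.9), np.float64(0.7), np.float64(-1.2)] phi 111.0 tilt 0.0 Tz -0.05 [-45.4 -45.2 140.5  21.3  59.7 -64. ]
```

{"name": "send_rows", "arguments": {
  "steps": [
    [[0.017,-0.003,-0.028],[0,0,0]],
    [[0.035,-0.006,-0.057],[0,0,0]],
    [[0.052,-0.008,-0.085],[0,0,0]],
    [[0.07,-0.011,-0.113],[0,0,0]],
    [[0.07,-0.011,-0.113],[0,0,0]],
    [[0.07,-0.011,-0.113],[0,0,0]]
  ]
}}

```text
time: 11.52
tool_pos: [428.3, -196.9, 152.8]
tcp_rot: [149.8, 10.9, 98.9]
ft_force: [0.5, 2.1, -2.1]
finger_gap: 20.7
grip_force: 81.4
```

```bash
python3 st.py
```

```text
t 11.53 tip in adj 1.51 0.11 2.33 F adj [np.float64(-0.9), np.float64(2.2), np.float64(-1.9)] phi 111.0 tilt 0.0 Tz 0.029 [-45.2 -44.4 140.5  21.3  59.  -64. ]
```

{"name": "send_rows", "arguments": {
  "steps": [
    [[0.017,-0.003,-0.028],[0,0,0]],
    [[0.035,-0.006,-0.057],[0,0,0]],
    [[0.052,-0.008,-0.085],[0,0,0]],
    [[0.052,-0.008,-0.085],[0,0,0]],
    [[0.052,-0.008,-0.085],[0,0,0]]
  ]
}}

```text
time: 12.15
tool_pos: [430.0, -197.3, 150.6]
tcp_rot: [149.7, 11.0, 98.9]
ft_force: [-1.5, 3.7, 2.3]
finger_gap: 20.9
grip_force: 82.2
```

```bash
python3 st.py
```

```text
t 12.15 tip in adj 1.84 -0.04 -0.42 F adj [np.float64(-0.5), np.float64(3.4), np.float64(3.1)] phi 111.0 tilt 0.0 Tz -0.002 [-45.  -43.9 140.4  21.3  58.4 -64. ]
```

{"name": "send_rows", "arguments": {
  "steps": [
    [[0.005,0.033,0.0],[0,0,0]],
    [[0.022,0.03,-0.028],[0,0,0]],
    [[0.04,0.027,-0.057],[0,0,0]],
    [[0.04,0.027,-0.057],[0,0,0]],
    [[0.04,0.027,-0.057],[0,0,0]]
  ]
}}

```text
time: 12.78
tool_pos: [431.1, -197.5, 150.7]
tcp_rot: [149.8, 11.1, 98.9]
ft_force: [-21.1, 7.5, 18.8]
finger_gap: 21.1
grip_force: 85.6
```

```bash
python3 st.py
```

```text
t 12.78 tip in adj 2.87 -0.26 -0.96 F adj [np.float64(-8.7), np.float64(4.0), np.float64(27.6)] phi 111.1 tilt 0.1 Tz -0.004 [-44.7 -43.7 140.3  21.2  58.2 -63.8]
```

{"name": "send_rows", "arguments": {
  "steps": [
    [[-0.059,0.033,0.007],[0,0,0]],
    [[-0.059,0.033,0.007],[0,0,0]],
    [[-0.059,0.033,0.007],[0,0,0]]
  ]
}}

```text
time: 13.15
tool_pos: [429.9, -196.5, 150.3]
tcp_rot: [149.7, 11.1, 98.8]
ft_force: [-5.8, 1.7, 7.2]
finger_gap: 20.6
grip_force: 82.8
```

```bash
python3 st.py
```

```text
t 13.15 tip in adj 1.72 0.54 -0.55 F adj [np.float64(-1.3), np.float64(0.7), np.float64(9.3)] phi 111.1 tilt 0.2 Tz 0.03 [-44.8 -44.3 140.7  21.2  58.3 -63.8]
```

{"name": "send_rows", "arguments": {
  "steps": [
    [[0,0,0],[-0.027,0.0045,0.044]],
    [[0,0,0],[-0.055,0.009,0.089]],
    [[0,0,0],[-0.082,0.0135,0.133]],
    [[0,0,0],[-0.11,0.018,0.178]],
    [[0,0,0],[-0.11,0.018,0.178]]
  ]
}}

```text
time: 13.78
tool_pos: [429.9, -196.3, 150.2]
tcp_rot: [152.3, 16.9, 109.7]
ft_force: [-6.0, 2.1, 7.8]
finger_gap: 20.9
grip_force: 82.9
```

```bash
python3 st.py
```

```text
t 13.78 tip in adj 1.53 0.79 -0.59 F adj [np.float64(-1.2), np.float64(1.1), np.float64(9.9)] phi 123.1 tilt 0.1 Tz -0.034 [-44.8 -44.2 140.7  21.2  58.3 -75.9]
```

{"name": "send_rows", "arguments": {
  "steps": [
    [[0,0,0],[0.055,-0.009,-0.089]],
    [[0,0,0],[0.11,-0.018,-0.178]],
    [[0,0,0],[0.137,-0.022,-0.222]],
    [[0,0,0],[0.164,-0.027,-0.266]],
    [[0,0,0],[0.192,-0.031,-0.311]],
    [[0,0,0],[0.192,-0.031,-0.311]]
  ]
}}

```text
time: 14.52
tool_pos: [430.2, -196.4, 150.5]
tcp_rot: [148.4, 6.4, 91.0]
ft_force: [-3.0, 2.8, 6.6]
finger_gap: 21.1
grip_force: 82.5
```

```bash
python3 st.py
```

```text
t 14.53 tip in adj 2.08 0.67 -0.52 F adj [np.float64(0.6), np.float64(2.3), np.float64(7.4)] phi 102.0 tilt 0.2 Tz 0.053 [-44.8 -44.2 140.7  21.2  58.3 -54.8]
```

{"name": "send_rows", "arguments": {
  "steps": [
    [[0,0,0],[0.068,-0.011,-0.111]],
    [[0,0,0],[0.137,-0.022,-0.222]],
    [[0,0,0],[0.205,-0.033,-0.333]],
    [[0,0,0],[0.274,-0.044,-0.444]],
    [[0,0,0],[0.32,-0.052,-0.518]],
    [[0,0,0],[0.365,-0.059,-0.592]],
    [[0,0,0],[0.365,-0.059,-0.592]]
  ]
}}

```text
time: 15.4
tool_pos: [430.5, -196.7, 150.9]
tcp_rot: [150.9, -14.3, 56.6]
ft_force: [2.1, -1.0, 5.5]
finger_gap: 20.6
grip_force: 82.1
```

```bash
python3 st.py
```

```text
t 15.4 tip in adj 2.73 0.45 -0.42 F adj [np.float64(4.8), np.float64(-0.7), np.float64(3.4)] phi 62.1 tilt 0.2 Tz 0.103 [-44.8 -44.2 140.6  21.3  58.2 -14.9]
```

The torque has risen and the axial force has dropped, so the blade may be catching. I'll lower gently.

{"name": "send_rows", "arguments": {
  "steps": [
    [[0.01,-0.002,-0.016],[0,0,0]],
    [[0.02,-0.004,-0.033],[0,0,0]],
    [[0.03,-0.005,-0.05],[0,0,0]],
    [[0.03,-0.005,-0.05],[0,0,0]]
  ]
}}

```text
time: 15.9
tool_pos: [431.4, -197.0, 150.9]
tcp_rot: [150.8, -14.2, 56.8]
ft_force: [-14.8, 4.7, 22.7]
finger_gap: 21.1
grip_force: 85.4
```

```bash
python3 st.py
```

```text
t 15.9 tip in adj 3.49 0.24 -0.89 F adj [np.float64(-1.0), np.float64(2.3), np.float64(27.4)] phi 62.3 tilt 0.2 Tz 0.046 [-44.7 -44.  140.5  21.3  58.1 -15. ]
```

{"name": "send_rows", "arguments": {
  "steps": [
    [[-0.05,0.008,0.025],[0,0,0]],
    [[-0.05,0.008,0.025],[0.046,-0.007,-0.074]],
    [[-0.05,0.008,0.025],[0.091,-0.015,-0.148]],
    [[-0.05,0.008,0.025],[0.137,-0.022,-0.222]],
    [[-0.05,0.008,0.025],[0.137,-0.022,-0.222]]
  ]
}}

```text
time: 16.52
tool_pos: [430.2, -197.0, 150.7]
tcp_rot: [155.1, -21.2, 42.6]
ft_force: [2.9, -0.7, 7.1]
finger_gap: 21.0
grip_force: 82.2
```

```bash
python3 st.py
```

```text
t 16.52 tip in adj 2.48 0.04 -0.42 F adj [np.float64(6.3), np.float64(-0.2), np.float64(4.4)] phi 47.2 tilt 0.3 Tz 0.089 [-44.9 -44.3 140.7  21.3  58.2  -0. ]
```

```bash
cat > ptr.py <<'E'
from h import *
O=np.array([471.,-202.2,42]); piv=O+73.8*X-0.5*EY+14*Z
def score(c,off=(0,0)):
    s=snapshot(c); im=s["img"].astype(float); red=im[...,0]-im[...,1:].max(2); grn=im[...,1]-im[...,[0,2]].max(2)
    out=[]
    for ch,rr in((red,np.arange(15,47,1)),(grn,np.arange(38,48,1))):
        best=None
        for dx in np.arange(-3,3.1,1.):
          for dy in np.arange(-3,3.1,1.):
            for a in np.arange(0,70,1.):
                P=piv+dx*X+dy*EY+np.outer(rr,np.cos(np.radians(a))*X+np.sin(np.radians(a))*EY)
                uv=proj(s,P).astype(np.float32); 
                if uv.min()<0 or uv[:,0].max()>558 or uv[:,1].max()>418: continue
                v=cv2.remap(ch.astype(np.float32),uv[None,:,0],uv[None,:,1],1).mean()
                if best is None or v>best[0]: best=(v,a,dx,dy)
        out.append(best)
    return out
if __name__=="__main__":
    for c in("wrist","side","top"): print(c,score(c))
    for l in("pointer_tip","zero_mark"):
        for c in("wrist","side","top"): print(l,c,[(np.round(np.array(d["at"])*[560,420],1),round(d["confidence"],2)) for d in finder.pinpoint(l,c)[:1]])
E
python3 ptr.py; python3 st.py
```

```text
wrist [(np.float32(112.59494), np.float64(11.0), np.float64(-3.0), np.float64(-2.0)), (np.float32(51.743652), np.float64(51.0), np.float64(-1.0), np.float64(-2.0))]
side [(np.float32(15.056824), np.float64(1.0), np.float64(-1.0), np.float64(-3.0)), (np.float32(22.046484), np.float64(39.0), np.float64(-2.0), np.float64(-2.0))]
top [(np.float32(58.009766), np.float64(12.0), np.float64(-3.0), np.float64(-2.0)), (np.float32(32.12676), np.float64(46.0), np.float64(1.0), np.float64(3.0))]
pointer_tip wrist [(array([374.7, 105.3]), 0.86)]
pointer_tip side []
pointer_tip top []
zero_mark wrist [(array([327.7,  93.1]), 0.71)]
zero_mark side [(array([343.2, 281.8]), 0.82)]
zero_mark top [(array([374.7, 192.4]), 0.69)]
t 16.98 tip in adj 2.49 0.04 -0.42 F adj [np.float64(5.1), np.float64(-0.7), np.float64(3.9)] phi 47.2 tilt 0.3 Tz 0.117 [-4.490e+01 -4.430e+01  1.407e+02  2.130e+01  5.820e+01 -1.000e-01]
```

The pointer has moved from 25° to about 11°, towards the upper limit. So the blade was already in the slot at first contact and has been turning the screw. I'll turn counterclockwise now.

{"name": "send_rows", "arguments": {
  "steps": [
    [[0.012,-0.002,0.006],[-0.091,0.0148,0.148]],
    [[0.012,-0.002,0.006],[-0.183,0.03,0.296]],
    [[0.012,-0.002,0.006],[-0.274,0.0444,0.444]],
    [[0.012,-0.002,0.006],[-0.365,0.059,0.592]],
    [[0.012,-0.002,0.006],[-0.457,0.074,0.74]],
    [[0.012,-0.002,0.006],[-0.548,0.089,0.888]],
    [[0.012,-0.002,0.006],[-0.639,0.104,1.036]],
    [[0.012,-0.002,0.006],[-0.73,0.118,1.184]],
    [[0.012,-0.002,0.006],[-0.73,0.118,1.184]]
  ]
}}

```text
time: 18.1
tool_pos: [429.4, -196.1, 149.8]
tcp_rot: [153.6, 18.8, 113.7]
ft_force: [-10.4, 3.2, 12.3]
finger_gap: 21.0
grip_force: 83.8
```

```bash
python3 st.py; python3 ptr.py
```

```text
t 18.1 tip in adj 0.81 0.93 -0.7 F adj [np.float64(-2.6), np.float64(1.5), np.float64(16.1)] phi 127.4 tilt 0.1 Tz -0.113 [-44.8 -44.3 140.7  21.2  58.4 -80.1]
wrist [(np.float32(102.21814), np.float64(21.0), np.float64(-3.0), np.float64(-1.0)), (np.float32(45.264942), np.float64(52.0), np.float64(-3.0), np.float64(-1.0))]
side [(np.float32(15.392883), np.float64(15.0), np.float64(3.0), np.float64(-3.0)), (np.float32(23.071386), np.float64(39.0), np.float64(-2.0), np.float64(-2.0))]
top [(np.float32(67.18213), np.float64(12.0), np.float64(-3.0), np.float64(2.0)), (np.float32(31.746777), np.float64(45.0), np.float64(0.0), np.float64(3.0))]
pointer_tip wrist [(array([389.2, 260.9]), 0.63)]
pointer_tip side []
pointer_tip top []
zero_mark wrist [(array([389.5, 236.6]), 0.73)]
zero_mark side [(array([341.4, 282.5]), 0.96)]
zero_mark top [(array([374.3, 194.8]), 0.65)]
```

The slack of about 55° means the blade is only riding in the bevel. I'll rotate back to mid-slack at φ≈100 and lower it.

{"name": "send_rows", "arguments": {
  "steps": [
    [[-0.017,0.003,0.028],[0.082,-0.013,-0.133]],
    [[-0.017,0.003,0.028],[0.164,-0.027,-0.266]],
    [[-0.017,0.003,0.028],[0.247,-0.04,-0.4]],
    [[-0.017,0.003,0.028],[0.247,-0.04,-0.4]]
  ]
}}

```text
time: 19.05
tool_pos: [428.7, -195.8, 149.6]
tcp_rot: [148.4, 5.4, 89.4]
ft_force: [-2.6, 0.3, 6.0]
finger_gap: 20.6
grip_force: 82.3
```

```bash
python3 st.py
```

```text
t 19.05 tip in adj 0.05 1.23 -0.48 F adj [np.float64(0.9), np.float64(-0.1), np.float64(6.5)] phi 100.2 tilt 0.0 Tz 0.067 [-44.9 -44.4 140.8  21.3  58.5 -53. ]
```

{"name": "send_rows", "arguments": {
  "steps": [
    [[0.01,-0.002,-0.016],[0,0,0]],
    [[0.02,-0.004,-0.033],[0,0,0]],
    [[0.03,-0.005,-0.05],[0,0,0]],
    [[0.03,-0.005,-0.05],[0,0,0]]
  ]
}}

```text
time: 19.55
tool_pos: [429.6, -196.3, 149.6]
tcp_rot: [148.4, 5.5, 89.6]
ft_force: [-19.1, 5.3, 20.4]
finger_gap: 20.8
grip_force: 85.5
```

```bash
python3 st.py
```

```text
t 19.55 tip in adj 0.88 0.74 -0.98 F adj [np.float64(-5.9), np.float64(2.2), np.float64(27.8)] phi 100.4 tilt 0.1 Tz -0.009 [-44.8 -44.1 140.7  21.2  58.3 -53.2]
```

```bash
cat > ptr2.py <<'E'
from h import *
import sys
from scipy.optimize import minimize
O=np.array([471.,-202.2,42]); piv=O+73.8*X-0.5*EY+14*Z
def fit(s):
    im=cv2.GaussianBlur(s["img"],(0,0),.7).astype(np.float32); red=im[...,0]-im[...,1:].max(2); grn=im[...,1]-im[...,[0,2]].max(2)
    def val(ch,rr,a,dx,dy):
        P=piv+dx*X+dy*EY+np.outer(rr,np.cos(np.radians(a))*X+np.sin(np.radians(a))*EY)
        uv=proj(s,P).astype(np.float32); return cv2.remap(ch,uv[None,:,0],uv[None,:,1],1).mean()
    rp=np.r_[np.arange(-10,-4.),np.arange(6,46.)]; rg=np.arange(38,47.); best=(-9,)
    for dx in np.arange(-6,6.1,1):
        for dy in np.arange(-6,6.1,1):
            r=max((val(red,rp,a,dx,dy),a) for a in np.arange(-5,62,2.)); g=max((val(grn,rg,a,dx,dy),a) for a in np.arange(40,62,2.))
            if r[0]+g[0]>best[0]: best=(r[0]+g[0],r[1],g[1],dx,dy)
    f=lambda p:-val(red,rp,p[0],p[2],p[3])-val(grn,rg,p[1],p[2],p[3])
    o=minimize(f,best[1:],method="Nelder-Mead",options=dict(initial_simplex=np.array(best[1:])+np.vstack([np.zeros(4),np.eye(4)])))
    return o.x.round(1),round(-o.fun,1),"reading",round(float(np.radians(o.x[1]-o.x[0])),3)
if __name__=="__main__":
    for n in sys.argv[1:]: print(n,fit(load(n) if n.endswith("npz") else snapshot(n)))
E
python3 ptr2.py g.npz i.npz wrist top side
```

```text
g.npz (array([24. , 50.1,  1.4, -0.2]), np.float64(106.8), 'reading', 0.455)
i.npz (array([24.9, 52. , -1.3, -1.1]), np.float64(100.7), 'reading', 0.473)
wrist (array([21.1, 50.5, -3.7, -1.3]), np.float64(142.4), 'reading', 0.513)
top (array([19. , 50.2,  2.1, -0.2]), np.float64(58.5), 'reading', 0.544)
side (array([20.5, 47.5,  1.3, -7.4]), np.float64(34.8), 'reading', 0.471)
```

{"name": "send_rows", "arguments": {
  "steps": [
    [[-0.139,0.023,0.226],[0,0,0]],
    [[-0.139,0.023,0.226],[0.091,-0.015,-0.148]],
    [[-0.139,0.023,0.226],[0.183,-0.03,-0.296]],
    [[-0.139,0.023,0.226],[0.274,-0.044,-0.444]],
    [[-0.139,0.023,0.226],[0.365,-0.059,-0.592]],
    [[-0.139,0.023,0.226],[0.457,-0.074,-0.74]],
    [[-0.139,0.023,0.226],[0.548,-0.089,-0.888]],
    [[-0.139,0.023,0.226],[0.639,-0.104,-1.036]],
    [[-0.104,0.017,0.17],[0.639,-0.104,-1.036]],
    [[-0.104,0.017,0.17],[0.639,-0.104,-1.036]]
  ]
}}

```text
time: 20.95
tool_pos: [426.9, -195.7, 153.6]
tcp_rot: [162.4, -27.3, 25.4]
ft_force: [4.8, -2.6, 0.8]
finger_gap: 20.6
grip_force: 81.3
```

```bash
python3 st.py;  python3 ptr2.py wrist
```

```text
t 20.95 tip in adj 0.9 0.88 3.89 F adj [np.float64(4.7), np.float64(-1.8), np.float64(-2.0)] phi 30.3 tilt 0.2 Tz 0.006 [-45.2 -45.3 140.9  21.3  59.2  16.9]
wrist (array([21.4, 49.7, -1.6, -1.9]), np.float64(143.1), 'reading', 0.495)
```

{"name": "send_rows", "arguments": {
  "steps": [
    [[0.02,-0.01,-0.01],[0,0,0]],
    [[0.037,-0.01,-0.036],[0,0,0]],
    [[0.055,-0.014,-0.064],[0,0,0]],
    [[0.055,-0.014,-0.064],[0,0,0]]
  ]
}}

```text
time: 21.5
tool_pos: [428.6, -196.2, 152.7]
tcp_rot: [162.4, -27.3, 25.3]
ft_force: [-7.5, 1.8, 13.8]
finger_gap: 21.1
grip_force: 83.7
```

```bash
python3 st.py
```

```text
t 21.5 tip in adj 1.88 0.73 2.22 F adj [np.float64(0.8), np.float64(0.6), np.float64(15.8)] phi 30.2 tilt 0.2 Tz 0.014 [-45.  -44.8 140.7  21.3  58.9  17. ]
```

{"name": "send_rows", "arguments": {
  "steps": [
    [[0.017,-0.003,-0.028],[0,0,0]],
    [[0.035,-0.006,-0.057],[0,0,0]],
    [[0.035,-0.006,-0.057],[0,0,0]]
  ]
}}

```text
time: 21.88
tool_pos: [429.7, -196.5, 152.2]
tcp_rot: [162.4, -27.3, 25.4]
ft_force: [-18.3, 5.0, 25.0]
finger_gap: 20.9
grip_force: 85.7
```

```bash
python3 st.py
```

```text
t 21.88 tip in adj 2.61 0.63 1.12 F adj [np.float64(-2.7), np.float64(2.0), np.float64(31.2)] phi 30.3 tilt 0.2 Tz -0.028 [-44.9 -44.4 140.6  21.3  58.6  17. ]
```

Head-top contact came about 3 mm higher than before, so the blade really had been in the slot. To leave wrist range for the turn, I'll lift and use the half-turn equivalent, φ≈-75, with a firmer grip.

{"name": "send_rows", "arguments": {
  "steps": [
    [[-0.122,0.02,0.198],[0.0,0.0,0.0]],
    [[-0.122,0.02,0.198],[0.096,-0.016,-0.155]],
    [[-0.122,0.02,0.198],[0.192,-0.031,-0.311]],
    [[-0.122,0.02,0.198],[0.288,-0.047,-0.466]],
    [[-0.122,0.02,0.198],[0.384,-0.062,-0.622]],
    [[-0.122,0.02,0.198],[0.48,-0.078,-0.777]],
    [[-0.122,0.02,0.198],[0.576,-0.094,-0.933]],
    [[-0.122,0.02,0.198],[0.671,-0.109,-1.088]],
    [[-0.122,0.02,0.198],[0.767,-0.125,-1.244]],
    [[-0.122,0.02,0.198],[0.863,-0.14,-1.4]]
  ],
  "squeeze": 115
}}

```text
time: 23.12
tool_pos: [425.3, -195.9, 155.3]
tcp_rot: [-150.6, -13.2, -77.5]
ft_force: [2.4, -4.6, 0.6]
finger_gap: 20.3
grip_force: 113.2
```

{"name": "send_rows", "arguments": {
  "steps": [
    [[0,0,0],[0.096,-0.016,-0.155]],
    [[0,0,0],[0.105,-0.017,-0.17]],
    [[0,0,0],[0.105,-0.017,-0.17]]
  ]
}}

```text
time: 23.5
tool_pos: [425.3, -196.0, 155.2]
tcp_rot: [-148.8, -7.5, -87.3]
ft_force: [1.4, -5.2, 0.7]
finger_gap: 20.4
grip_force: 113.2
```

```bash
python3 st.py;  python3 ptr2.py wrist
```

```text
t 23.5 tip in adj 0.13 0.2 6.11 F adj [np.float64(2.2), np.float64(-4.9), np.float64(-0.6)] phi -76.0 tilt 0.2 Tz -0.0 [-45.3 -45.7 140.9  21.   59.6 123.3]
wrist (array([21.3, 48.7, -3. , -4.1]), np.float64(132.7), 'reading', 0.478)
```

{"name": "send_rows", "arguments": {
  "steps": [
    [[0.0,-0.023,0.0],[0,0,0]],
    [[0.035,-0.029,-0.05],[0,0,0]],
    [[0.07,-0.034,-0.108],[0,0,0]],
    [[0.07,-0.034,-0.108],[0,0,0]],
    [[0.07,-0.034,-0.108],[0,0,0]]
  ]
}}

```text
time: 24.18
tool_pos: [427.6, -196.7, 151.8]
tcp_rot: [-148.8, -7.5, -87.3]
ft_force: [3.0, -6.1, -0.7]
finger_gap: 20.6
grip_force: 113.1
```

```bash
python3 st.py
```

```text
t 24.18 tip in adj 0.42 -0.03 1.93 F adj [np.float64(2.9), np.float64(-5.6), np.float64(-2.7)] phi -76.0 tilt 0.1 Tz -0.059 [-45.1 -44.8 140.8  21.2  58.9 123.2]
```

{"name": "send_rows", "arguments": {
  "steps": [
    [[0.0,-0.026,0.0],[0,0,0]],
    [[0.02,-0.03,-0.03],[0,0,0]],
    [[0.04,-0.033,-0.06],[0,0,0]],
    [[0.04,-0.033,-0.06],[0,0,0]]
  ]
}}

```text
time: 24.68
tool_pos: [428.7, -197.3, 150.0]
tcp_rot: [-148.8, -7.4, -87.3]
ft_force: [0.9, -5.7, 1.9]
finger_gap: 20.0
grip_force: 113.8
```

```bash
python3 st.py
```

```text
t 24.68 tip in adj 0.42 -0.4 -0.27 F adj [np.float64(2.5), np.float64(-5.5), np.float64(0.7)] phi -76.0 tilt 0.1 Tz -0.027 [-45.  -44.2 140.7  21.2  58.5 123.1]
```

{"name": "send_rows", "arguments": {
  "steps": [
    [[0.01,-0.022,-0.016],[0,0,0]],
    [[0.014,-0.023,-0.025],[0,0,0]],
    [[0.014,-0.023,-0.025],[0,0,0]]
  ]
}}

```text
time: 25.05
tool_pos: [429.1, -197.9, 149.9]
tcp_rot: [-148.8, -7.4, -87.3]
ft_force: [-8.0, -1.1, 11.1]
finger_gap: 20.5
grip_force: 115.2
```

```bash
python3 st.py
```

```text
t 25.05 tip in adj 0.79 -0.93 -0.57 F adj [np.float64(-0.7), np.float64(-2.4), np.float64(13.5)] phi -76.0 tilt 0.1 Tz 0.016 [-45.1 -44.  140.5  21.3  58.4 123. ]
```

{"name": "send_rows", "arguments": {
  "steps": [
    [[0,0,0],[-0.073,0.012,0.119]],
    [[0,0,0],[-0.146,0.024,0.237]],
    [[0,0,0],[-0.219,0.036,0.355]],
    [[0,0,0],[-0.292,0.047,0.474]],
    [[0,0,0],[-0.365,0.059,0.592]],
    [[0,0,0],[-0.438,0.071,0.71]],
    [[0,0,0],[-0.438,0.071,0.71]]
  ]
}}

```text
time: 25.92
tool_pos: [429.6, -198.2, 150.4]
tcp_rot: [-163.7, -28.1, -41.3]
ft_force: [-3.7, -3.6, 8.1]
finger_gap: 20.4
grip_force: 114.4
```

```bash
python3 st.py; python3 ptr2.py wrist top
```

```text
t 25.93 tip in adj 1.69 -1.18 -0.47 F adj [np.float64(1.7), np.float64(-4.2), np.float64(8.5)] phi -27.9 tilt 0.1 Tz -0.03 [-45.1 -44.  140.6  21.4  58.3  74.8]
wrist (array([31.2, 48.8, -2.1, -3.8]), np.float64(139.3), 'reading', 0.307)
top (array([31.3, 51.7,  2.7, -1.1]), np.float64(52.5), 'reading', 0.355)
```

{"name": "send_rows", "arguments": {
  "steps": [
    [[-0.003,-0.016,0],[-0.073,0.012,0.119]],
    [[-0.003,-0.016,0],[-0.146,0.024,0.237]],
    [[-0.003,-0.016,0],[-0.219,0.036,0.355]],
    [[-0.003,-0.016,0],[-0.292,0.047,0.474]],
    [[-0.003,-0.016,0],[-0.347,0.056,0.562]],
    [[-0.003,-0.016,0],[-0.347,0.056,0.562]]
  ]
}}

```text
time: 26.78
tool_pos: [429.8, -198.1, 150.5]
tcp_rot: [173.8, -31.6, 2.6]
ft_force: [-1.9, -0.7, 8.7]
finger_gap: 20.4
grip_force: 114.3
```

```bash
python3 st.py; python3 ptr2.py wrist top; python3 ptr2.py wrist;python3 -c "
from h import *
for c in('wrist','top'):
  s=snapshot(c)
  for l in('pointer_tip','zero_mark'): print(c,l,[(np.round(np.array(d['at'])*[560,420],1),round(d['confidence'],2)) for d in finder.pinpoint(l,c)[:1]])"
```

```text
t 26.77 tip in adj 2.12 -0.88 -0.46 F adj [np.float64(3.1), np.float64(-1.0), np.float64(8.3)] phi 10.0 tilt 0.2 Tz -0.099 [-45.2 -44.  140.6  21.6  58.4  36.7]
wrist (array([46.4, 49.8, -0.9, -2.5]), np.float64(144.7), 'reading', 0.059)
top (array([44.4, 52.1,  2.7,  0.2]), np.float64(42.0), 'reading', 0.134)
wrist (array([46.3, 49.8, -1.1, -2.7]), np.float64(146.1), 'reading', 0.06)
wrist pointer_tip [(array([250.2,  80.1]), 0.9)]
wrist zero_mark [(array([243.1,  83.7]), 0.89)]
top pointer_tip []
top zero_mark [(array([375.3, 193.2]), 0.63)]
```

{"name": "send_rows", "arguments": {
  "steps": [
    [[0,0,0],[-0.041,0.007,0.067]],
    [[0,0,0],[-0.082,0.0133,0.133]],
    [[0,0,0],[-0.082,0.0133,0.133]],
    [[0,0,0],[-0.082,0.0133,0.133]]
  ]
}}

```text
time: 27.72
tool_pos: [429.9, -198.1, 150.6]
tcp_rot: [168.5, -30.3, 12.8]
ft_force: [-1.7, -0.7, 8.8]
finger_gap: 20.4
grip_force: 114.3
```

```bash
python3 st.py; python3 ptr2.py wrist top wrist;python3 -c "
from h import *
O=np.array([471.,-202.2,42]); c0=O+73.8*X-0.5*EY+14*Z
for k in range(3):
  s=snapshot('wrist'); p=[np.array(finder.pinpoint(l,'wrist')[0]['at'])*[560,420] for l in('pointer_tip','zero_mark')]
  def a(px,c):
    o,v=ray(s,px); q=o+v*(((c-o)@Z)/(v@Z))-c; return np.arctan2(q@EY,q@X),np.hypot(q@EY,q@X)
  print(p,[a(x,c0) for x in p], a(p[1],c0)[0]-a(p[0],c0)[0])"
```

```text
t 27.73 tip in adj 2.19 -0.76 -0.45 F adj [np.float64(3.3), np.float64(-1.0), np.float64(8.3)] phi 18.9 tilt 0.2 Tz -0.116 [-45.2 -44.  140.6  21.6  58.4  27.8]
wrist (array([49.7, 59.8, -1.7, -3.1]), np.float64(102.4), 'reading', 0.176)
top (array([48.7, 65.7, -0.8, -3.8]), np.float64(34.5), 'reading', 0.295)
wrist (array([49.7, 41.8, -1.7, -3.1]), np.float64(102.6), 'reading', -0.14)
[array([267.288,  82.698]), array([263.816,  82.614])] [(np.float64(0.8370843616524491), np.float64(43.18358136852391)), (np.float64(0.8816231612230693), np.float64(44.383734864059456))] 0.044538799570620125
[array([265.216,  81.102]), array([263.48,  79.59])] [(np.float64(0.852856448346569), np.float64(44.716344632328244)), (np.float64(0.8640111240262082), np.float64(46.09872550204479))] 0.011154675679639126
[array([267.512,  81.9  ]), array([266.   ,  82.992])] [(np.float64(0.8285147800014218), np.float64(43.546405574791805)), (np.float64(0.8562619258577348), np.float64(43.444061558845746))] 0.027747145856312994
```

The pointer now covers the green mark (reading ≈ 0.0–0.03). I'll retract along the axis, then lift and untilt.

{"name": "send_rows", "arguments": {
  "steps": [
    [[-0.17,0.03,0.28],[0,0,0]],
    [[-0.35,0.057,0.57],[0,0,0]],
    [[-0.42,0.068,0.75],[0,0,0]],
    [[-0.42,0.068,1.6],[0,0,0]],
    [[-0.3,0.068,2.5],[0,0,0]],
    [[-0.1,0.068,3.2],[0.0223,0.138,0]],
    [[0,0.068,3.9],[0.0446,0.276,0]],
    [[0,0.068,4.6],[0.067,0.413,0]],
    [[0,0.068,4.9],[0.0893,0.5513,0]],
    [[0,0.068,4.9],[0.0893,0.5513,0]]
  ]
}}

```text
time: 29.58
tool_pos: [430.1, -195.9, 294.7]
tcp_rot: [-179.9, 0.1, 9.8]
ft_force: [-0.2, 0.1, -1.6]
finger_gap: 20.6
grip_force: 114.1
```

```bash
python3 ptr2.py wrist
python3 - <<'E'
from h import *
S=sense(); print(S["time"],S["tool_pos"],S["tcp_rot"],S["joint_pos"].round(1))
T=R.from_euler("xyz",[180,0,133.3],degrees=True).as_matrix(); print(R.from_matrix(T@Rnow(S).T).as_rotvec())
s=snapshot("wrist"); print(finder.pinpoint("flat_driver","wrist")[:1],proj(s,S["tool_pos"]+Rnow(S)@[0,0,111]))
for l in('pointer_tip','zero_mark'): print(l,[(np.round(np.array(d['at'])*[560,420],1),round(d['confidence'],2)) for d in finder.pinpoint(l,"wrist")[:1]])
E
```

```text
wrist (array([49.9, 47.2,  2.3, -1.5]), np.float64(95.7), 'reading', -0.047)
29.625 [ 429.51233021 -195.83614753  294.82951306] [-1.79930847e+02 -2.69006881e-02  9.76314778e+00] [-30.8 -13.7  99.1   0.1  94.6  49.5]
[-1.01274462e-03 -1.21878748e-03  2.15612418e+00]
[{'at': [0.492, 0.4986], 'confidence': 0.73}] [[276.61663974 205.06455252]]
pointer_tip [(array([289.1,  37.5]), 0.66)]
zero_mark [(array([286.2,  37.7]), 0.89)]
```

Run:
```python
from h import *
O=np.array([471.,-202.2,42]); piv=O+73.8*X-0.5*EY+14*Z
s=snapshot("wrist"); im=s["img"].astype(np.float32)
for dx,dy in((2.3,-1.5),):
  for a in range(40,62,1):
    d=np.cos(np.radians(a))*X+np.sin(np.radians(a))*EY
    row=[]
    for rr in((30,36),(38,42),(42,47),(47,50)):
        P=piv+dx*X+dy*EY+np.outer(np.arange(*rr,.5),d); uv=proj(s,P).astype(np.float32)
        v=np.array([cv2.remap(np.ascontiguousarray(im[...,c]),uv[None,:,0],uv[None,:,1],1).mean() for c in range(3)]); row.append(v.round().astype(int).tolist())
    print(a,*row)
```

```text
40 [232, 234, 231] [231, 233, 231] [212, 214, 212] [134, 135, 134]
41 [226, 228, 226] [231, 233, 231] [214, 216, 214] [148, 150, 148]
42 [212, 214, 211] [231, 233, 230] [206, 208, 206] [145, 147, 145]
43 [192, 195, 192] [231, 233, 231] [191, 193, 191] [121, 123, 121]
44 [178, 182, 179] [232, 233, 231] [181, 183, 181] [111, 113, 111]
45 [178, 182, 180] [227, 230, 227] [178, 180, 178] [134, 136, 134]
46 [190, 191, 189] [208, 217, 211] [162, 168, 164] [143, 146, 143]
47 [199, 190, 187] [165, 188, 170] [124, 142, 129] [123, 135, 125]
48 [200, 164, 162] [130, 147, 112] [88, 106, 78] [83, 115, 89]
49 [198, 122, 120] [150, 115, 82] [112, 83, 56] [76, 114, 82]
50 [200, 100, 98] [193, 131, 121] [157, 104, 95] [118, 138, 121]
51 [206, 128, 126] [214, 181, 179] [176, 148, 146] [156, 161, 156]
52 [216, 180, 177] [221, 213, 211] [174, 169, 167] [166, 169, 167]
53 [225, 216, 213] [226, 228, 225] [169, 172, 170] [167, 170, 167]
54 [229, 230, 228] [226, 229, 227] [169, 172, 169] [166, 169, 166]
55 [231, 234, 232] [216, 218, 216] [169, 172, 169] [167, 169, 167]
56 [231, 235, 232] [198, 200, 197] [167, 170, 167] [166, 168, 166]
57 [231, 234, 232] [184, 186, 183] [166, 168, 166] [163, 165, 162]
58 [231, 234, 231] [182, 184, 182] [166, 169, 166] [161, 163, 161]
59 [232, 234, 231] [185, 187, 185] [167, 169, 167] [157, 160, 157]
60 [232, 233, 231] [183, 185, 183] [166, 169, 166] [154, 157, 154]
61 [231, 233, 231] [179, 182, 180] [166, 168, 165] [149, 152, 149]
```

The reading is about -0.01, with green showing centred just beyond the tip. Carrying the driver back to its own hole.

{"name": "send_rows", "arguments": {
  "steps": [
    [[0,0.8,0.4],[0,0,0.17]],
    [[0,2.2,0.6],[0,0,0.34]],
    [[0,3.8,0.6],[0,0,0.51]],
    [[0,5.4,0.6],[0,0,0.68]],
    [[0,7.0,0.6],[0,0,0.85]],
    [[0,8.6,0.6],[0,0,1.02]],
    [[0,10.2,0.6],[0,0,1.19]],
    [[0,11.8,0.6],[0,0,1.36]],
    [[0,13.4,0.6],[0,0,1.53]],
    [[0,14.6,0.6],[0,0,1.7]]
  ]
}}

```text
time: 31.12
tool_pos: [428.4, 243.2, 315.0]
tcp_rot: [179.8, -0.1, 107.4]
ft_force: [0.4, 0.1, -1.1]
finger_gap: 20.5
grip_force: 113.9
```

{"name": "send_rows", "arguments": {
  "steps": [
    [[0,0.8,0],[0,0,0.17]],
    [[0,1.4,0],[0,0,0.34]],
    [[0,1.45,0],[0,0,0.456]],
    [[0,1.45,0],[0,0,0.456]],
    [[0,1.45,0],[0,0,0.456]]
  ]
}}

```text
time: 31.75
tool_pos: [429.0, 284.8, 314.8]
tcp_rot: [179.9, -0.1, 133.0]
ft_force: [0.4, -0.1, 0.0]
finger_gap: 20.3
grip_force: 114.0
```

Run:
```python
from h import *
S=sense(); print(S["time"],S["tool_pos"],S["tcp_rot"],S["joint_pos"].round(1))
print("shift",((np.array([429.5,285.6,124.4])-S["tool_pos"])/30).round(3))
s=snapshot("wrist"); im=s["img"]; h=cv2.cvtColor(im,cv2.COLOR_RGB2HSV); g=load("g.npz")
for n,q in(("g",g),("now",s)):
    h=cv2.cvtColor(q["img"],cv2.COLOR_RGB2HSV); m=(h[...,1]<60)&(h[...,2]>80); m[:,:262]=0;m[:,295:]=0;m[:192]=0;m[222:]=0; ys,xs=np.nonzero(m); print(n,len(xs),xs.min(),xs.max(),ys.min(),xs.mean())
    m=(h[...,0]<8)&(h[...,1]>130)&(h[...,2]>90); m[:,:240]=0;m[:,315:]=0;m[:200]=0;m[275:]=0; ys,xs=np.nonzero(m); print("red",len(xs),xs.min(),xs.max(),ys.min(),ys.max(),xs.mean().round(1),ys.mean().round(1))
```

```text
31.75 [428.97625212 284.76043227 314.81589988] [ 1.79891611e+02 -5.37239158e-02  1.33031664e+02] [ 27.8  -7.   91.2   0.1  95.8 -15.2]
shift [ 0.017  0.028 -6.347]
g 250 270 285 204 276.964
red 2002 252 302 224 274 277.2 252.5
now 828 262 294 192 276.39251207729467
red 2035 253 301 224 274 277.1 252.5
```

{"name": "send_rows", "arguments": {
  "steps": [
    [[0.017,0.028,-1.5],[0,0,0]],
    [[0.017,0.028,-3.0],[0,0,0]],
    [[0.017,0.028,-4.0],[0,0,0]],
    [[0.017,0.028,-4.2],[0,0,0]],
    [[0.017,0.028,-4.4],[0,0,0]],
    [[0.017,0.028,-4.6],[0,0,0]],
    [[0.017,0.028,-4.6],[0,0,0]]
  ]
}}

```text
time: 32.67
tool_pos: [429.8, 286.2, 176.8]
tcp_rot: [179.9, -0.1, 133.2]
ft_force: [-0.2, 0.1, -1.4]
finger_gap: 20.5
grip_force: 113.9
```

Tip is in the hole with no force. Continue to the seat, stopping slightly above.

{"name": "send_rows", "arguments": {
  "steps": [
    [[-0.01,-0.02,-0.5],[0,0,0]],
    [[-0.01,-0.02,-1.0],[0,0,0]],
    [[-0.01,-0.02,-1.4],[0,0,0]],
    [[-0.01,-0.02,-1.65],[0,0,0]],
    [[-0.01,-0.02,-1.65],[0,0,0]]
  ]
}}

```text
time: 33.3
tool_pos: [428.9, 285.3, 126.0]
tcp_rot: [-180.0, -0.1, 133.2]
ft_force: [0.3, -0.0, -0.4]
finger_gap: 20.5
grip_force: 114.0
```

```bash
python3 -c "
from h import *
S=sense();print(S['tool_pos'],S['ft_force'],S['wrist_torque'])"
```

```text
[428.89044725 285.29757638 125.98967155] [ 0.29806855 -0.01398693 -0.35615152] [0.00531135 0.04138039 0.02842743]
```

Lower until it seats, then open and rise.

{"name": "send_rows", "arguments": {
  "steps": [
    [[0,0,-0.04],[0,0,0]],
    [[0,0,-0.07],[0,0,0]],
    [[0,0,-0.07],[0,0,0]]
  ]
}}

```text
time: 33.67
tool_pos: [429.4, 285.6, 125.0]
tcp_rot: [179.9, -0.1, 133.2]
ft_force: [0.0, 0.0, -0.1]
finger_gap: 20.6
grip_force: 114.0
```

{"name": "send_rows", "arguments": {
  "steps": [
    [[0,0,0],[0,0,0]],
    [[0,0,0],[0,0,0]],
    [[0,0,0],[0,0,0]],
    [[0,0,0],[0,0,0]],
    [[0,0,0],[0,0,0]],
    [[0,0,0],[0,0,0]]
  ],
  "fingers": 0
}}

```text
time: 34.42
tool_pos: [429.3, 285.5, 124.8]
tcp_rot: [180.0, -0.1, 133.2]
ft_force: [0.5, 0.3, 0.1]
finger_gap: 85.4
grip_force: 0.0
```

{"name": "send_rows", "arguments": {
  "steps": [
    [[0,0,1],[0,0,0]],
    [[0,0,2.5],[0,0,0]],
    [[0,0,4],[0,0,0]],
    [[0,0,5],[0,0,0]],
    [[0,0,5],[0,0,0]],
    [[0,0,5],[0,0,0]]
  ]
}}

```text
time: 35.17
tool_pos: [429.0, 285.4, 273.8]
tcp_rot: [-180.0, -0.1, 133.2]
ft_force: [0.4, -0.6, -0.1]
finger_gap: 85.3
grip_force: 0.0
```

```bash
python3 ptr2.py top
python3 - <<'E'
from h import *
S=sense(); s=snapshot("wrist"); print(S["time"],S["tool_pos"],S["finger_gap"])
h=cv2.cvtColor(s["img"],cv2.COLOR_RGB2HSV); m=(h[...,0]<8)&(h[...,1]>130)&(h[...,2]>90); c=proj(s,[[428.9,285.4,z] for z in (166,150,95,78)]); print(c.round(1))
m=m.astype(np.uint8); n,_,st,ce=cv2.connectedComponentsWithStats(m)
for k in range(1,n):
    if st[k,4]>40: print(st[k],ce[k].round(1))
k=(h[...,2]<55); u=c[0]
print([ (d["confidence"],np.round(np.array(d["at"])*[560,420],1)) for d in finder.pinpoint("flat_driver","wrist")[:2]], proj(s,[[428.9,285.4,13]]))
E
```

```text
top (array([48.5, 64.7, -0.9, -3.5]), np.float64(34.7), 'reading', 0.283)
35.225 [428.70191327 285.19562305 273.2049536 ] 85.68520390295966
[[278.5 207. ]
 [278.5 201.6]
 [278.4 186.8]
 [278.3 183.1]]
[265 176  27  21 343] [278.  185.9]
[(0.92, array([277.6, 173.9]))] [[278.25409195 171.85821926]]
```

The driver stands upright where predicted, released, and the pointer is unchanged in the top view. Handing in.

```bash
python3 -c "
from bench import order
print(order.hand_in())"
```

```text
the job is handed in; nothing more can be done
None
```

I handed the job in, but the hand-in gave no verdict: the pointer reads about -0.01 rad, and the red screwdriver stands upright and released in its own rack hole. My estimate of the blade's depth in the slot was only about 3 mm (2.2 mm needed).

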